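Get the salt pot out from the back of the condiment tray for weighing

TASK

I need the salt pot weighed: it stands at the back of the wooden condiment tray, hemmed in by the oil bottle, the pepper mill and the tall canister. First stand those three upright on the chopping board, all of them, then set the salt pot down in the middle of the kitchen scale's round platform and leave it there, and then put each of the three back in the very spot in the tray where it stood at the start. Set everything down gently without letting it drop, tip nothing over, and do not disturb the two small tins in the tray or the garlic on the board.

Things in the scene. Friction and masses are not known exactly. Their poses are not given: they have to be found in the camera images.
- tray: Fixed open wooden tray, 164 (x) x 226 (y) mm, rim 24 mm high, floor 6 mm thick. Origin: centre of underside; +x to its back, z up; yaw within 0.22. Spots (x, y mm, +-2): salt pot (32, 0); the three tall things, shuffled, at (32, 64), (32, -64), (-32, 0); tins in the front corners. Thin handles reach 13 mm out at the y ends.
- board: Fixed chopping board, patchwork of reddish woods, 280 (x) x 200 (y) x 22 mm, flat: the side area where the three tall things wait. Origin: centre of the underside, top face at +22 mm; z up; yaw within 0.22. A garlic bulb lies near its +x end.
- scale: Fixed flat kitchen scale: white base 23 mm high, on it a rigid round steel platform, 130 mm diameter, top 38 mm above the worktop. Origin: on the worktop straight below the platform's centre; -x points to the black display strip; base from -120 to +80 mm in x, +-85 mm in y; yaw within 0.22.
- oil: Tall round green glass bottle, loose, 0.45 kg: body 58 mm diameter up to 98 mm, then narrowing to a straight neck of 28 mm diameter from 122 to 160 mm above its underside (grip there, TCP at 143 mm), steel collar to 167 mm, thin pourer to 184 mm. Origin: centre of the underside, z up.
- mill: Tall dark-wood pepper mill, loose, 0.28 kg, 150 mm high: foot 56 mm diameter, waist 38 mm, head a straight cylinder of 50 mm diameter from 102 to 128 mm above its underside (grip there, TCP at 116 mm), dome and small steel knob on top. Origin: centre of the underside, z up.
- canister: Tall plain metal canister, a straight cylinder 60 mm in diameter and 116 mm high with a flat lid, loose, 0.30 kg. Easily held with the TCP 95 mm above its underside. Origin: centre of the underside, z up.
- salt: The salt pot: low white stoneware pot 58 mm in diameter, 40 mm high, with a flat cork lid 42 mm wide on top (50 mm in all, one piece), loose, 0.30 kg. Grip the stoneware with the TCP 29 mm above its underside, once the tall things 5 mm from it are out of the gripper's way. Origin: centre of the underside, z up.
- tin_left: Small round steel spice tin with flat aluminium lid, 49 mm diameter, 44 mm high, loose, in the tray's front corner on its +y side. To be left alone. Origin: centre of the underside, z up.
- tin_right: The same kind of tin, 49 mm diameter, 44 mm high, in the tray's front corner on its -y side. To be left alone. Origin: centre of the underside, z up.
- garlic: Whole garlic bulb, off-white, 50 mm diameter, 45 mm high, loose, on the chopping board near its +x end. To be left alone. Origin: centre of the underside, z up.
Things that resemble listed ones, but are neither listed nor needed, are in the scene too. What is shaped like the salt but yellow is not meant.

How it is judged:
By the outcome, as a careful person would: the job done as asked, in the order asked, and still so for the second after the job is handed in, with the robot touching nothing.
It also fails if it takes over 141 s, if anything falls off the work surface, if the arm or the gripper's body presses on something with over 40 N, if the wrist force passes 120 N, or if a joint passes its speed limit or range.

ROBOT

A 6-joint arm with a two-finger parallel gripper is mounted at the origin on the work surface. World frame = base frame: x ahead of the robot, y to its left, z up, the work surface at z = 0. Lengths are in m, angles in rad, forces in N, time in s.
With the tool pointing down it reaches from about 0.35 to 0.775 m from the base axis. Payload 7.3 kg.
Tool frame: the origin (TCP) lies between the finger pads, 19 mm behind the fingertips; this is the grasp point; z points along the fingers, y is the line along which they close (so a half turn about z gives the same grasp; the last joint's range is limited). The gripper opens to 92 mm and grips with 3 to 60 N. Pads are 19 mm wide; open, the fingers measure 130 mm over their backs; the gripper's body (75 mm by 190 mm) begins 47 mm behind the grasp point.
Start: joints at [-1.462, 0.342, 1.524, -0, 1.275, -0.146], TCP at [0.132, -0.508, 0.246] pointing down, gripper open.
Joint ranges: [-2.53, 2.53], [-0.77, 2.02], [0.04, 2.7], [-1, 4.14], [0.28, 2.66], [-3.11, 3.11]. Speed limits (rad/s): [2.57, 2.57, 3.14, 3.14, 3.14, 3.14].

INTERFACE

Orientations are given as [roll, pitch, yaw] about the fixed x, y, z axes, in that order (R = Rz(yaw) Ry(pitch) Rx(roll)).
In Python, from cell import robot, read_camera, camera_params, nets gives the robot as it stands. The module is installed in compiled form; this text tells all that it offers.
- The arm moves only by the tool step_arm, never from a script. Its argument "steps" is a list of rows, each an object of numbers: "x", "y", "z": the shift along the tool's x, y, z as a fraction of full scale; "rx", "ry", "rz": the turn, a rotation vector about the tool's x, y, z as a fraction of full scale; "claw": the opening, from -1 (shut) to 1 (fully open). In form: [{"x": .., "y": .., "z": .., "rx": .., "ry": .., "rz": .., "claw": ..}, ...]. A call has 1 to 12 rows; each row is the pose to reach, as a shift and turn from the pose commanded when the call began, along the tool's axes at that moment; what a row does not reach only later rows make up. Full scale, the value 1, is 750 mm for a shift and pi/4 rad for a turn. A row lasts 1/12 s, in which the tool goes at most 41.7 mm and 7.16 degrees, less where a joint would pass 70% of its speed; a pose out of reach is approached as far as the arm can. A call with a number of a shift or a turn outside -1 to 1 is refused whole. A call with a gripper value outside its range is refused whole. The fingers move at their own pace and stop on an object; "squeeze" is the grip in N (left out, the last holds). Time passes only in rows, so rows that repeat a pose let the fingers close. It gives the time, the measured TCP pose, the force, the opening and the grip force at its end, in the units of the state.
- robot.observe(): the state, without advancing time (a new reading comes with each control period).
- read_camera(name): name is "side" or "top"; returns (picture, depth): 400x640x3 uint8, blue, green, red; 400x640 float32, m along the optical axis (not along the pixel's ray), 0 where there is no reading.
- camera_params(name): a dict with "fx", "fy", "cx", "cy" (pixels), "k1" (the pictures are not rectified: a ray, as slopes to the right and down, at radius r is drawn at 1 + k1 r^2 times it, then the intrinsics apply), "R" (3x3) and "t" (3): a world point X has camera coordinates R X + t. Camera axes: x right, y down, z forward; pixel columns grow to the right and rows downward; lengths in m; the calibration is good to about 2 mm. A picture is of the moment at which its call begins. camera_params takes no time and is no camera call.
- robot.hand_in(): hands the job in; it is judged then, once.
Trained networks look in the newest picture that a camera, given by its name, has taken for a name from the list of things; names that differ only in an ending like _2 or _b are one class to them, and where a whole thing is asked for, a point or a joint stands for the part that bears it (a point fixed in the world has none). Each returns a list of dicts, best first, with "conf" (0 to 1); they miss things now and then, are a little off and sometimes report something else, mostly with a low value. They report only what shows in the picture. A call takes as long as a camera call. They do not tell look-alikes from the thing itself.
- nets.masks_of(camera, query): "region" (400x640 bool, what is visible of it) and "box" ([left, top, right, bottom] in pixels, round what is visible of it).
- nets.landmark_of(camera, query): "pixel" ([row, column] in pixels: a listed point, or the origin of a listed thing).
The state is a dict: "time": time; "qpos": joint angles; "qvel": joint speeds; "joint_efforts": joint torques, N m; "tool_pos": TCP position; "tool_rot": TCP orientation; "contact_force": force on the tool from outside, world axes, zero at the start; "torque": the same for the moment, N m; "opening": finger opening in m; "grip_force": force on a finger pad.
Only numpy, scipy, OpenCV 4.12 (cv2) and the standard library are available. Lean on these libraries where they do the work, as an engineer would, in place of code of your own. Each camera call takes 0.05 s, during which the arm holds its last target. There are 200 camera calls.

## Working session

There is one attempt and no reset: what is moved stays moved. The work goes in short steps, Python scripts to look and compute and a tool call to move; the robot and the scene stay as the last step left them, time stands still between calls to the robot, and variables do not carry over. Pictures are saved under pics/ and viewed, at most 14 in all, crops included, and the job is handed in when it is done.

Besides the shell and the picture viewer there is one more tool, called after "Emit:" as name([rows], argument=value, ...), one row to a line, values as JSON. step_arm: Moves the arm, as the interface text tells. Its arguments: {"type":"object","properties":{"steps":{"type":"array","items":{"type":"object","properties":{"x":{"type":"number","minimum":-1,"maximum":1},"y":{"type":"number","minimum":-1,"maximum":1},"z":{"type":"number","minimum":-1,"maximum":1},"rx":{"type":"number","minimum":-1,"maximum":1},"ry":{"type":"number","minimum":-1,"maximum":1},"rz":{"type":"number","minimum":-1,"maximum":1},"claw":{"type":"number"}}}},"squeeze":{"type":"number"}},"required":["steps"]}

```bash
mkdir -p pics; ls
python3 - <<'E'
from cell import robot, read_camera, camera_params, nets
import cv2,numpy as np
for n in ("side","top"):
    p,d=read_camera(n); cv2.imwrite(f"pics/{n}0.png",p); np.save(f"{n}0.npy",d)
    c=camera_params(n); print(n,{k:np.round(v,4).tolist() for k,v in c.items()})
s=robot.observe(); print({k:np.round(v,4).tolist() for k,v in s.items()})
E
```

```text
pics
side {'fx': 407.1088, 'fy': 407.1088, 'cx': 321.9114, 'cy': 200.5571, 'k1': -0.0893, 'R': [[-0.9085, -0.4173, 0.0208], [-0.2328, 0.4641, -0.8546], [0.347, -0.7813, -0.5188]], 't': [0.5208, 0.1588, 0.9601]}
top {'fx': 484.095, 'fy': 484.095, 'cx': 324.3615, 'cy': 192.1418, 'k1': -0.0637, 'R': [[-0.0479, -0.9988, -0.0028], [-0.9761, 0.0475, -0.212], [0.2119, -0.0074, -0.9773]], 't': [0.0147, 0.574, 1.0937]}
{'time': 0.1, 'qpos': [-1.462, 0.3426, 1.5249, -0.0, 1.2754, -0.146], 'qvel': [-0.0012, -0.0016, -0.0014, -0.0012, 0.0007, 0.0023], 'joint_efforts': [0.0013, -43.2003, -24.4695, 0.0718, 0.0525, -0.0001], 'tool_pos': [0.1323, -0.5077, 0.2449], 'tool_rot': [-3.1403, -0.0002, 0.2548], 'contact_force': [0.3696, 0.3529, 0.1943], 'torque': [0.072, -0.0502, 0.0058], 'grip_force': 0.0, 'opening': 0.0919}
```

View pics/top0.png

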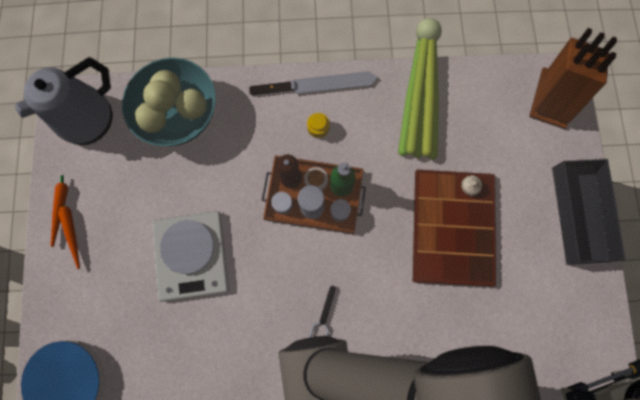

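View pics/side0.png

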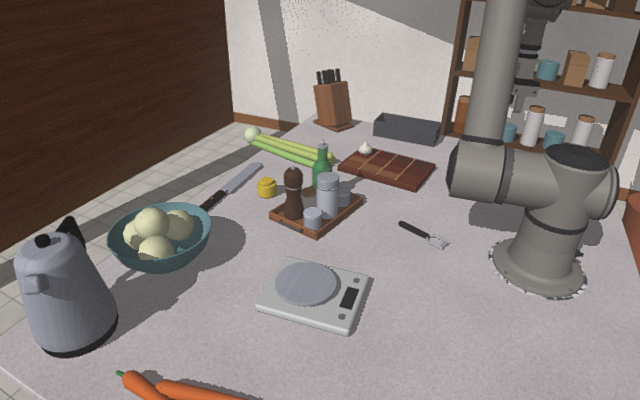

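The top view shows the tray around (315,193), with the mill at (290,170), salt at (316,175), oil at (342,180) and canister at (312,200). The scale platform is at (188,245) and the board at (455,228), with the garlic on it at (471,185). The yellow look-alike is at (318,124). The side view agrees.

```bash
cat > h.py <<'E'
from cell import robot, read_camera, camera_params, nets
import cv2,numpy as np
from scipy.optimize import least_squares
def rays(c,uv):
    K=np.array([[c['fx'],0,c['cx']],[0,c['fy'],c['cy']],[0,0,1.]])
    xy=(np.asarray(uv,float).reshape(-1,2)-[c['cx'],c['cy']])/[c['fx'],c['fy']]
    r=np.hypot(*xy.T); s=r.copy()
    for _ in range(30): s=r/(1+c['k1']*s*s)
    return xy*(s/np.maximum(r,1e-9))[:,None]
def cloud(n,d):
    c=camera_params(n); v,u=np.mgrid[:400,:640]
    xy=rays(c,np.c_[u.ravel(),v.ravel()]); P=np.c_[xy,np.ones(len(xy))]*d.ravel()[:,None]
    W=(P-np.array(c['t']))@np.array(c['R']); W[d.ravel()==0]=np.nan
    return W.reshape(400,640,3)
def pix2plane(n,uv,z):
    c=camera_params(n); R,t=np.array(c['R']),np.array(c['t'])
    D=np.c_[rays(c,uv),np.ones(len(np.atleast_2d(uv)))]@R; O=-R.T@t
    return O+D*((z-O[2])/D[:,2])[:,None]
def circ(P,r=None):
    m=np.median(P,0)
    if r is None:
        f=lambda q:np.hypot(P[:,0]-q[0],P[:,1]-q[1])-q[2]; q=least_squares(f,[*m,.03],loss='soft_l1',f_scale=.002)
    else:
        f=lambda q:np.hypot(P[:,0]-q[0],P[:,1]-q[1])-r; q=least_squares(f,m,loss='soft_l1',f_scale=.002)
    return q.x
E
python3 - <<'E'
from h import *
np.set_printoptions(precision=4,suppress=True)
for n in("top","side"):
    p,d=read_camera(n); W=cloud(n,d); np.save(n+"W.npy",W)
    print(n,"table z",np.nanpercentile(W[...,2],[5,20,50]))
    for q in("tray","board","scale","oil","mill","canister","salt","tin_left","tin_right","garlic"):
        for m in nets.masks_of(n,q)[:2]:
            w=W[m['region']]; w=w[~np.isnan(w[:,0])]
            if m['conf']<.3 or len(w)<5: continue
            np.save(f"m_{n}_{q}_{m['conf']:.2f}.npy",m['region'])
            print(n,q,round(m['conf'],2),np.round(m['box']),len(w),"med",np.median(w,0),"z",np.percentile(w[:,2],[2,50,98]),"x",np.percentile(w[:,0],[2,98]),"y",np.percentile(w[:,1],[2,98]))
E
```

```text
top table z [-0.7547 -0.7408  0.0001]
top tray 0.58 [264. 159. 367. 237.] 2931 med [0.5607 0.0063 0.0068] z [0.0008 0.0068 0.0268] x [0.4891 0.6626] y [-0.1049  0.1317]
top board 0.64 [412. 165. 497. 289.] 8838 med [ 0.4718 -0.3223  0.0219] z [0.0161 0.0219 0.0267] x [0.3466 0.6154] y [-0.4248 -0.227 ]
top scale 0.83 [153. 212. 228. 301.] 5668 med [0.4396 0.3173 0.0248] z [0.0175 0.0248 0.0414] x [0.3472 0.5369] y [0.2385 0.4037]
top oil 0.88 [330. 164. 356. 194.] 675 med [ 0.5882 -0.0541  0.1127] z [0.0115 0.1127 0.1806] x [0.5721 0.6155] y [-0.0827 -0.0298]
top oil 0.66 [332. 200. 353. 221.] 348 med [ 0.5302 -0.0497  0.0491] z [0.0133 0.0491 0.0536] x [0.51   0.5549] y [-0.0706 -0.0293]
top mill 0.75 [278. 156. 304. 189.] 645 med [0.6151 0.066  0.1356] z [0.0164 0.1356 0.1542] x [0.6004 0.6474] y [0.0448 0.091 ]
top canister 0.72 [298. 187. 323. 218.] 720 med [0.5412 0.0188 0.1205] z [0.0166 0.1205 0.1251] x [0.5195 0.5766] y [-0.008   0.0464]
top salt 0.91 [308. 114. 329. 139.] 480 med [ 0.7501 -0.0056  0.0416] z [0.0031 0.0416 0.053 ] x [0.7291 0.7832] y [-0.0319  0.0209]
top sal
[... 1603 characters left out ...]
7724] y [-0.0135  0.0228]
side salt 0.79 [301. 187. 313. 206.] 241 med [0.6053 0.0221 0.0458] z [0.0209 0.0458 0.057 ] x [0.5886 0.6281] y [-0.0058  0.035 ]
side tin_left 0.87 [299. 207. 321. 227.] 374 med [0.555  0.1051 0.0423] z [0.0101 0.0423 0.0514] x [0.5372 0.5813] y [0.0705 0.116 ]
side tin_left 0.42 [267. 191. 362. 240.] 1042 med [0.5319 0.0889 0.0146] z [0.0018 0.0146 0.0245] x [0.4849 0.6783] y [-0.0821  0.1394]
side tin_right 0.58 [340. 184. 349. 208.] 228 med [ 0.5244 -0.0369  0.0392] z [0.0078 0.0392 0.0513] x [0.5121 0.544 ] y [-0.0676 -0.0246]
side garlic 0.51 [309. 139. 334. 188.] 495 med [ 0.6022 -0.0442  0.1187] z [0.0002 0.1187 0.1799] x [0.5758 0.6726] y [-0.133   0.0129]
```

```bash
cat > fit.py <<'E'
from h import *
np.set_printoptions(precision=4,suppress=True)
def near(W,c,r,z0,z1):
    P=W.reshape(-1,3); P=P[~np.isnan(P[:,0])]
    return P[(np.hypot(P[:,0]-c[0],P[:,1]-c[1])<r)&(P[:,2]>z0)&(P[:,2]<z1)]
def lid(W,c,r,z,n=""):   # centre of a disc of top height z: centroid, iterated
    for _ in range(5):
        P=near(W,c,r,z-.005,z+.006); c=P[:,:2].mean(0)
    cc,rad=cv2.minEnclosingCircle((P[:,:2]*1000).astype(np.float32))
    return c,np.array(cc)/1000,rad,P[:,2].mean(),len(P)
def side(Ws,c,r,z0,z1):
    P=np.vstack([near(W,c,r+.006,z0,z1) for W in Ws]); return circ(P[:,:2],r),circ(P[:,:2]),len(P)
E
python3 - <<'E'
from fit import *
T=np.load("topW.npy");S=np.load("sideW.npy")
for n,c,r,z in(("canister",(.541,.019),.034,.122),("salt cork",(.612,.003),.025,.056),("tinL",(.555,.0914),.028,.05),("tinR",(.53,-.05),.028,.05),("platform",(.44,.317),.07,.038)):
    print(n,"top",lid(T,c,r,z)); print("   side",lid(S,c,r,z))
for n,c,r,a,b in(("canister",(.541,.019),.03,.05,.112),("mill head",(.617,.068),.025,.108,.134),("oil body",(.593,-.055),.029,.03,.1),("oil neck",(.593,-.055),.014,.13,.165)):
    for k,Ws in(("T",[T]),("S",[S]),("TS",[T,S])): print(n,k,*side(Ws,c,r,a,b))
# rectangles
for n,z0,z1,ctr,w in(("tray",.019,.03,(.57,.013),.16),("board",.018,.026,(.47,-.32),.19),("scale",.018,.028,(.44,.317),.16)):
    for k,W in(("T",T),("S",S)):
        P=near(W,ctr,w,z0,z1)[:,:2]
        H=np.zeros((500,500),np.uint8); ij=np.round((P-ctr)*1000+250).astype(int); H[ij[:,1],ij[:,0]]=255
        H=cv2.morphologyEx(H,cv2.MORPH_CLOSE,np.ones((7,7)))
        l,st,s,_=cv2.connectedComponentsWithStats(H)[0:4]; i=1+np.argmax(s[1:,4])
        y,x=np.nonzero(st==i); rc=cv2.minAreaRect(np.c_[x,y].astype(np.float32))
        print(n,k,len(P),(np.array(rc[0])-250)/1000+ctr,rc[1],rc[2])
E
```

```text
canister top (array([0.5484, 0.0193]), array([0.5488, 0.0191]), 29.741836547851562, np.float64(0.1214226427966504), 529)
   side (array([0.5494, 0.0235]), array([0.5513, 0.0211]), 30.755859375, np.float64(0.12095701886678374), 208)
salt cork top (array([0.6124, 0.0058]), array([0.6127, 0.0063]), 20.90825843811035, np.float64(0.05553091985023988), 222)
   side (array([0.6135, 0.0098]), array([0.6144, 0.0068]), 21.313222885131836, np.float64(0.05494303941859823), 101)
tinL top (array([0.5584, 0.0915]), array([0.5584, 0.0914]), 24.609745025634766, np.float64(0.049275120629452177), 311)
   side (array([0.559 , 0.0949]), array([0.5592, 0.0927]), 24.982177734375, np.float64(0.04924922277590977), 172)
tinR top (array([ 0.5327, -0.0493]), array([ 0.5328, -0.0495]), 24.567813873291016, np.float64(0.04946613295171592), 314)
   side (array([ 0.5291, -0.0471]), array([ 0.5323, -0.0485]), 24.60987663269043, np.float64(0.049255429522872596), 96)
platform top (array([0.4625, 0.3243]), array([0.4629, 0.3248]), 65.39759063720703, np.float64(0.03785620368630851), 2220)
   side (array([0.4616, 0.3279])
[... 587 characters left out ...]
16
oil neck T [ 0.6012 -0.0571] [ 0.6016 -0.0571  0.0144] 47
oil neck S [ 0.5919 -0.0365] [ 0.6028 -0.0566  0.0126] 106
oil neck TS [ 0.6022 -0.0581] [ 0.6025 -0.0584  0.0143] 153
tray T 822 [0.5812 0.016 ] (241.29434204101562, 164.9519805908203) 78.63471221923828
tray S 624 [0.5456 0.0762] (245.57205200195312, 121.6889877319336) 39.685455322265625
board T 7997 [ 0.4822 -0.3281] (200.50413513183594, 279.8351745605469) 83.32553100585938
board S 2119 [ 0.4817 -0.3256] (202.86793518066406, 280.3569641113281) 83.60559844970703
scale T 3264 [0.4424 0.3222] (201.83966064453125, 170.28167724609375) 5.389311790466309
scale S 3246 [0.4435 0.3222] (198.24755859375, 170.4401092529297) 5.844565391540527
```

```bash
cat > go.py <<'E'
# go.py: x y z [yaw] targets (chained by ';') -> fractions of tool shift from the present measured pose
import sys; from h import *
from scipy.spatial.transform import Rotation as Ro
s=robot.observe(); R=Ro.from_euler('xyz',s['tool_rot'])
print("t %.2f"%s['time'],"pos",np.round(s['tool_pos'],4),"rot",np.round(s['tool_rot'],4),"F",np.round(s['contact_force'],2),"open %.4f grip %.1f"%(s['opening'],s['grip_force']),"q",np.round(s['qpos'],2))
for a in (sys.argv[1].split(';') if len(sys.argv)>1 else []):
    v=[float(k) for k in a.split()]; d=R.inv().apply(np.array(v[:3])-s['tool_pos'])
    yaw=v[3] if len(v)>3 else -.197
    rv=(R.inv()*Ro.from_euler('xyz',[np.pi,0,yaw])).as_rotvec()
    print(v,"shift",np.round(d/.75,4),"turn",np.round(rv/(np.pi/4),4),"dist mm",round(1000*np.linalg.norm(d)))
E
python3 go.py ".6018 -.0575 .26"
```

```text
t 1.20 pos [ 0.1324 -0.5081  0.2456] rot [3.1414 0.     0.2548] F [ 0.35 -0.02  0.87] open 0.0919 grip 0.0 q [-1.46  0.34  1.52  0.    1.28 -0.15]
[0.6018, -0.0575, 0.26] shift [ 0.7571 -0.4236 -0.0193] turn [ 2.000e-04 -0.000e+00  5.752e-01] dist mm 651
```

Emit:
step_arm([
  {"x":0.757,"y":-0.4235,"z":-0.0193,"rz":0.575,"claw":1},
  {"x":0.757,"y":-0.4235,"z":-0.0193,"rz":0.575,"claw":1},
  {"x":0.757,"y":-0.4235,"z":-0.0193,"rz":0.575,"claw":1},
  {"x":0.757,"y":-0.4235,"z":-0.0193,"rz":0.575,"claw":1},
  {"x":0.757,"y":-0.4235,"z":-0.0193,"rz":0.575,"claw":1},
  {"x":0.757,"y":-0.4235,"z":-0.0193,"rz":0.575,"claw":1},
  {"x":0.757,"y":-0.4235,"z":-0.0193,"rz":0.575,"claw":1},
  {"x":0.757,"y":-0.4235,"z":-0.0193,"rz":0.575,"claw":1},
  {"x":0.757,"y":-0.4235,"z":-0.0193,"rz":0.575,"claw":1},
  {"x":0.757,"y":-0.4235,"z":-0.0193,"rz":0.575,"claw":1},
  {"x":0.757,"y":-0.4235,"z":-0.0193,"rz":0.575,"claw":1},
  {"x":0.757,"y":-0.4235,"z":-0.0193,"rz":0.575,"claw":1},
])

```text
$.steps[0]: bad value
```

```bash
python3 go.py ".6018 -.0575 .26"
```

```text
t 1.20 pos [ 0.1324 -0.5081  0.2456] rot [3.1414 0.     0.2548] F [ 0.35 -0.02  0.87] open 0.0919 grip 0.0 q [-1.46  0.34  1.52  0.    1.28 -0.15]
[0.6018, -0.0575, 0.26] shift [ 0.7571 -0.4236 -0.0193] turn [ 2.000e-04 -0.000e+00  5.752e-01] dist mm 651
```

Emit:
step_arm([
  {"x":0.757,"y":-0.4235,"z":-0.0193,"rx":0,"ry":0,"rz":0.575,"claw":1},
  {"x":0.757,"y":-0.4235,"z":-0.0193,"rx":0,"ry":0,"rz":0.575,"claw":1},
  {"x":0.757,"y":-0.4235,"z":-0.0193,"rx":0,"ry":0,"rz":0.575,"claw":1},
  {"x":0.757,"y":-0.4235,"z":-0.0193,"rx":0,"ry":0,"rz":0.575,"claw":1},
  {"x":0.757,"y":-0.4235,"z":-0.0193,"rx":0,"ry":0,"rz":0.575,"claw":1},
  {"x":0.757,"y":-0.4235,"z":-0.0193,"rx":0,"ry":0,"rz":0.575,"claw":1},
  {"x":0.757,"y":-0.4235,"z":-0.0193,"rx":0,"ry":0,"rz":0.575,"claw":1},
  {"x":0.757,"y":-0.4235,"z":-0.0193,"rx":0,"ry":0,"rz":0.575,"claw":1},
  {"x":0.757,"y":-0.4235,"z":-0.0193,"rx":0,"ry":0,"rz":0.575,"claw":1},
  {"x":0.757,"y":-0.4235,"z":-0.0193,"rx":0,"ry":0,"rz":0.575,"claw":1},
  {"x":0.757,"y":-0.4235,"z":-0.0193,"rx":0,"ry":0,"rz":0.575,"claw":1},
  {"x":0.757,"y":-0.4235,"z":-0.0193,"rx":0,"ry":0,"rz":0.575,"claw":1},
])

```text
time: 2.2
tool_pos: [0.4882, -0.166, 0.2567]
tool_rot: [3.141, -0.001, -0.197]
contact_force: [2.1, -1.4, 0.1]
opening: 0.0917
grip_force: 0.0
```

```bash
python3 go.py ".6018 -.0575 .26"
```

```text
t 2.20 pos [ 0.4882 -0.166   0.2567] rot [ 3.1413e+00 -5.0000e-04 -1.9670e-01] F [ 2.05 -1.4   0.12] open 0.0917 grip 0.0 q [-0.48  0.32  1.53 -0.    1.29  1.29]
[0.6018, -0.0575, 0.26] shift [ 0.1203 -0.1715 -0.0043] turn [ 0.0004 -0.0007  0.0004] dist mm 157
```

Emit:
step_arm([
  {"x":0.1152,"y":-0.1651,"z":-0.0045,"rx":0,"ry":0,"rz":0,"claw":1},
  {"x":0.1152,"y":-0.1651,"z":-0.0045,"rx":0,"ry":0,"rz":0,"claw":1},
  {"x":0.1152,"y":-0.1651,"z":-0.0045,"rx":0,"ry":0,"rz":0,"claw":1},
  {"x":0.1152,"y":-0.1651,"z":-0.0045,"rx":0,"ry":0,"rz":0,"claw":1},
  {"x":0.1152,"y":-0.1651,"z":-0.0045,"rx":0,"ry":0,"rz":0,"claw":1},
  {"x":0.1152,"y":-0.1651,"z":-0.0045,"rx":0,"ry":0,"rz":0,"claw":1},
  {"x":0.1152,"y":-0.1651,"z":-0.0045,"rx":0,"ry":0,"rz":0,"claw":1},
])

```text
time: 2.78
tool_pos: [0.5954, -0.0636, 0.2595]
tool_rot: [3.141, 0.001, -0.197]
contact_force: [-0.2, -1.0, -0.1]
opening: 0.0921
grip_force: 0.0
```

```bash
python3 go.py ".6018 -.0575 .149"
```

```text
t 2.78 pos [ 0.5954 -0.0636  0.2595] rot [ 3.141e+00  9.000e-04 -1.966e-01] F [-0.23 -1.   -0.06] open 0.0921 grip 0.0 q [-0.23  0.47  1.28 -0.    1.39  1.53]
[0.6018, -0.0575, 0.149] shift [ 0.0069 -0.0098  0.1473] turn [0.0007 0.0012 0.0005] dist mm 111
```

Emit:
step_arm([
  {"x":0.007,"y":-0.0098,"z":0,"rx":0,"ry":0,"rz":0,"claw":1},
  {"x":0.007,"y":-0.0098,"z":0.02,"rx":0,"ry":0,"rz":0,"claw":1},
  {"x":0.007,"y":-0.0098,"z":0.055,"rx":0,"ry":0,"rz":0,"claw":1},
  {"x":0.007,"y":-0.0098,"z":0.09,"rx":0,"ry":0,"rz":0,"claw":1},
  {"x":0.007,"y":-0.0098,"z":0.125,"rx":0,"ry":0,"rz":0,"claw":1},
  {"x":0.007,"y":-0.0098,"z":0.142,"rx":0,"ry":0,"rz":0,"claw":1},
  {"x":0.007,"y":-0.0098,"z":0.1467,"rx":0,"ry":0,"rz":0,"claw":1},
  {"x":0.007,"y":-0.0098,"z":0.1467,"rx":0,"ry":0,"rz":0,"claw":1},
  {"x":0.007,"y":-0.0098,"z":0.1467,"rx":0,"ry":0,"rz":0,"claw":1},
])

```text
time: 3.53
tool_pos: [0.603, -0.0578, 0.151]
tool_rot: [3.141, -0.002, -0.198]
contact_force: [0.2, 0.2, -0.2]
opening: 0.0915
grip_force: 0.0
```

```bash
python3 go.py ".6018 -.0575 .149"
```

```text
t 3.53 pos [ 0.603  -0.0578  0.151 ] rot [ 3.1415e+00 -1.8000e-03 -1.9780e-01] F [ 0.19  0.2  -0.17] open 0.0915 grip 0.0 q [-0.22  0.57  1.42 -0.    1.14  1.55]
[0.6018, -0.0575, 0.149] shift [-0.0017 -0.      0.0026] turn [ 0.0001 -0.0023 -0.001 ] dist mm 2
```

Emit:
step_arm([
  {"x":-0.001,"y":0,"z":0.0022,"rx":0,"ry":0,"rz":0,"claw":0},
  {"x":-0.001,"y":0,"z":0.0022,"rx":0,"ry":0,"rz":0,"claw":-0.2},
  {"x":-0.001,"y":0,"z":0.0022,"rx":0,"ry":0,"rz":0,"claw":-0.3},
  {"x":-0.001,"y":0,"z":0.0022,"rx":0,"ry":0,"rz":0,"claw":-1},
  {"x":-0.001,"y":0,"z":0.0022,"rx":0,"ry":0,"rz":0,"claw":-1},
  {"x":-0.001,"y":0,"z":0.0022,"rx":0,"ry":0,"rz":0,"claw":-1},
  {"x":-0.001,"y":0,"z":0.0022,"rx":0,"ry":0,"rz":0,"claw":-1},
  {"x":-0.001,"y":0,"z":0.0022,"rx":0,"ry":0,"rz":0,"claw":-1},
  {"x":-0.001,"y":0,"z":0.0022,"rx":0,"ry":0,"rz":0,"claw":-1},
], squeeze=25)

```text
time: 4.28
tool_pos: [0.6018, -0.057, 0.1481]
tool_rot: [3.142, -0.0, -0.197]
contact_force: [0.1, -0.4, 0.7]
opening: 0.0364
grip_force: 0.0
```

```bash
python3 go.py ".6018 -.0575 .26;.3857 -.3059 .26"
```

```text
t 4.28 pos [ 0.6018 -0.057   0.1481] rot [ 3.1415 -0.     -0.1968] F [ 0.12 -0.41  0.69] open 0.0364 grip 0.0 q [-0.22  0.57  1.43 -0.    1.14  1.55]
[0.6018, -0.0575, 0.26] shift [ 0.0002  0.0007 -0.1492] turn [ 0.0001 -0.      0.0003] dist mm 112
[0.3857, -0.3059, 0.26] shift [-0.2177  0.3818 -0.1491] turn [ 0.0001 -0.      0.0003] dist mm 348
```

Emit:
step_arm([
  {"x":0,"y":0,"z":0,"rx":0,"ry":0,"rz":0,"claw":-1},
  {"x":0,"y":0,"z":0,"rx":0,"ry":0,"rz":0,"claw":-1},
  {"x":0,"y":0,"z":0,"rx":0,"ry":0,"rz":0,"claw":-1},
  {"x":0,"y":0,"z":0,"rx":0,"ry":0,"rz":0,"claw":-1},
], squeeze=25)

```text
time: 4.62
tool_pos: [0.6017, -0.0573, 0.1481]
tool_rot: [3.141, 0.0, -0.197]
contact_force: [-0.3, -1.9, -0.5]
opening: 0.028
grip_force: 25.0
```

```bash
python3 go.py ".6018 -.0575 .26;.3857 -.3059 .26"
```

```text
t 4.62 pos [ 0.6017 -0.0573  0.1481] rot [ 3.141e+00  1.000e-04 -1.969e-01] F [-0.25 -1.87 -0.54] open 0.0280 grip 25.0 q [-0.22  0.57  1.43 -0.    1.14  1.55]
[0.6018, -0.0575, 0.26] shift [ 0.0002  0.0003 -0.1492] turn [0.0008 0.0001 0.0002] dist mm 112
[0.3857, -0.3059, 0.26] shift [-0.2176  0.3814 -0.1489] turn [0.0008 0.0001 0.0002] dist mm 348
```

Emit:
step_arm([
  {"x":0,"y":0,"z":-0.01,"rx":0,"ry":0,"rz":0,"claw":-1},
  {"x":0,"y":0,"z":-0.035,"rx":0,"ry":0,"rz":0,"claw":-1},
  {"x":0,"y":0,"z":-0.07,"rx":0,"ry":0,"rz":0,"claw":-1},
  {"x":0,"y":0,"z":-0.105,"rx":0,"ry":0,"rz":0,"claw":-1},
  {"x":-0.009,"y":0.015,"z":-0.13,"rx":0,"ry":0,"rz":0,"claw":-1},
  {"x":-0.028,"y":0.05,"z":-0.145,"rx":0,"ry":0,"rz":0,"claw":-1},
  {"x":-0.052,"y":0.092,"z":-0.149,"rx":0,"ry":0,"rz":0,"claw":-1},
  {"x":-0.076,"y":0.134,"z":-0.149,"rx":0,"ry":0,"rz":0,"claw":-1},
  {"x":-0.1,"y":0.176,"z":-0.149,"rx":0,"ry":0,"rz":0,"claw":-1},
  {"x":-0.124,"y":0.218,"z":-0.149,"rx":0,"ry":0,"rz":0,"claw":-1},
  {"x":-0.14,"y":0.246,"z":-0.149,"rx":0,"ry":0,"rz":0,"claw":-1},
  {"x":-0.15,"y":0.263,"z":-0.149,"rx":0,"ry":0,"rz":0,"claw":-1},
], squeeze=25)

```text
time: 5.62
tool_pos: [0.4507, -0.2298, 0.2598]
tool_rot: [-3.141, 0.001, -0.199]
contact_force: [-0.2, 0.3, -4.8]
opening: 0.0282
grip_force: 25.0
```

```bash
python3 go.py ".3857 -.3059 .26"
```

```text
t 5.62 pos [ 0.4507 -0.2298  0.2598] rot [-3.1413e+00  1.4000e-03 -1.9890e-01] F [-0.2   0.31 -4.75] open 0.0282 grip 25.0 q [-0.62  0.3   1.55 -0.    1.3   1.15]
[0.3857, -0.3059, 0.26] shift [-6.490e-02  1.165e-01 -1.000e-04] turn [-0.0003  0.0018 -0.0024] dist mm 100
```

Emit:
step_arm([
  {"x":-0.018,"y":0.032,"z":0,"rx":0,"ry":0,"rz":0,"claw":-1},
  {"x":-0.04,"y":0.071,"z":0,"rx":0,"ry":0,"rz":0,"claw":-1},
  {"x":-0.057,"y":0.101,"z":0.01,"rx":0,"ry":0,"rz":0,"claw":-1},
  {"x":-0.064,"y":0.114,"z":0.03,"rx":0,"ry":0,"rz":0,"claw":-1},
  {"x":-0.066,"y":0.117,"z":0.06,"rx":0,"ry":0,"rz":0,"claw":-1},
  {"x":-0.066,"y":0.117,"z":0.09,"rx":0,"ry":0,"rz":0,"claw":-1},
  {"x":-0.066,"y":0.117,"z":0.11,"rx":0,"ry":0,"rz":0,"claw":-1},
  {"x":-0.066,"y":0.117,"z":0.12,"rx":0,"ry":0,"rz":0,"claw":-1},
  {"x":-0.066,"y":0.117,"z":0.12,"rx":0,"ry":0,"rz":0,"claw":-1},
  {"x":-0.066,"y":0.117,"z":0.12,"rx":0,"ry":0,"rz":0,"claw":-1},
], squeeze=25)

```text
time: 6.45
tool_pos: [0.3874, -0.3047, 0.1702]
tool_rot: [-3.141, -0.0, -0.197]
contact_force: [-0.2, -1.0, -4.5]
opening: 0.0282
grip_force: 25.0
```

```bash
python3 go.py ".3857 -.3059 .1645"
```

```text
t 6.45 pos [ 0.3874 -0.3047  0.1702] rot [-3.1414 -0.     -0.1966] F [-0.23 -0.98 -4.51] open 0.0282 grip 25.0 q [-0.82  0.36  1.72  0.    1.06  0.95]
[0.3857, -0.3059, 0.1645] shift [-0.0019  0.002   0.0077] turn [-0.0003 -0.      0.0005] dist mm 6
```

Lower slowly by about 6 mm, to just at contact.

Emit:
step_arm([
  {"x":0,"y":0,"z":0.002,"rx":0,"ry":0,"rz":0,"claw":-1},
  {"x":0,"y":0,"z":0.004,"rx":0,"ry":0,"rz":0,"claw":-1},
  {"x":0,"y":0,"z":0.006,"rx":0,"ry":0,"rz":0,"claw":-1},
  {"x":0,"y":0,"z":0.007,"rx":0,"ry":0,"rz":0,"claw":-1},
  {"x":0,"y":0,"z":0.0077,"rx":0,"ry":0,"rz":0,"claw":-1},
  {"x":0,"y":0,"z":0.0077,"rx":0,"ry":0,"rz":0,"claw":-1},
], squeeze=25)

```text
time: 6.95
tool_pos: [0.3872, -0.3048, 0.1642]
tool_rot: [3.141, -0.0, -0.197]
contact_force: [-0.2, 0.8, -5.1]
opening: 0.0278
grip_force: 25.0
```

Emit:
step_arm([
  {"x":0,"y":0,"z":0.0007,"rx":0,"ry":0,"rz":0,"claw":-1},
  {"x":0,"y":0,"z":0.0013,"rx":0,"ry":0,"rz":0,"claw":-1},
  {"x":0,"y":0,"z":0.0013,"rx":0,"ry":0,"rz":0,"claw":-1},
], squeeze=25)

```text
time: 7.2
tool_pos: [0.3874, -0.305, 0.1641]
tool_rot: [3.141, -0.001, -0.197]
contact_force: [-1.2, 1.1, 4.9]
opening: 0.0278
grip_force: 25.0
```

Emit:
step_arm([
  {"x":0,"y":0,"z":0,"rx":0,"ry":0,"rz":0,"claw":0.3},
  {"x":0,"y":0,"z":0,"rx":0,"ry":0,"rz":0,"claw":0.3},
  {"x":0,"y":0,"z":0,"rx":0,"ry":0,"rz":0,"claw":0.3},
  {"x":0,"y":0,"z":-0.01,"rx":0,"ry":0,"rz":0,"claw":0.3},
  {"x":0,"y":0,"z":-0.05,"rx":0,"ry":0,"rz":0,"claw":0.6},
  {"x":0,"y":0,"z":-0.1,"rx":0,"ry":0,"rz":0,"claw":0.7},
  {"x":0,"y":0,"z":-0.128,"rx":0,"ry":0,"rz":0,"claw":0.7},
  {"x":0,"y":0,"z":-0.128,"rx":0,"ry":0,"rz":0,"claw":0.7},
  {"x":0,"y":0,"z":-0.128,"rx":0,"ry":0,"rz":0,"claw":0.7},
])

```text
time: 7.95
tool_pos: [0.3876, -0.3052, 0.2606]
tool_rot: [3.14, -0.003, -0.197]
contact_force: [-1.0, 0.0, -0.6]
opening: 0.0774
grip_force: 0.0
```

```bash
python3 go.py ".628 .0688 .25;.628 .0688 .122"
```

```text
t 7.95 pos [ 0.3876 -0.3052  0.2606] rot [ 3.1396e+00 -2.7000e-03 -1.9680e-01] F [-1.01  0.05 -0.61] open 0.0774 grip 0.0 q [-0.82  0.27  1.58 -0.    1.28  0.95]
[0.628, 0.0688, 0.25] shift [ 0.2168 -0.5518  0.0136] turn [ 0.0025 -0.0035  0.0002] dist mm 445
[0.628, 0.0688, 0.122] shift [ 0.2164 -0.5521  0.1843] turn [ 0.0025 -0.0035  0.0002] dist mm 466
```

Emit:
step_arm([
  {"x":0.2168,"y":-0.552,"z":0.0136,"rx":0,"ry":0,"rz":0,"claw":0.7},
  {"x":0.2168,"y":-0.552,"z":0.0136,"rx":0,"ry":0,"rz":0,"claw":0.7},
  {"x":0.2168,"y":-0.552,"z":0.0136,"rx":0,"ry":0,"rz":0,"claw":0.7},
  {"x":0.2168,"y":-0.552,"z":0.0136,"rx":0,"ry":0,"rz":0,"claw":0.7},
  {"x":0.2168,"y":-0.552,"z":0.0136,"rx":0,"ry":0,"rz":0,"claw":0.7},
  {"x":0.2168,"y":-0.552,"z":0.0136,"rx":0,"ry":0,"rz":0,"claw":0.7},
  {"x":0.2168,"y":-0.552,"z":0.0136,"rx":0,"ry":0,"rz":0,"claw":0.7},
  {"x":0.2168,"y":-0.552,"z":0.0136,"rx":0,"ry":0,"rz":0,"claw":0.7},
  {"x":0.2168,"y":-0.552,"z":0.0136,"rx":0,"ry":0,"rz":0,"claw":0.7},
  {"x":0.2168,"y":-0.552,"z":0.0136,"rx":0,"ry":0,"rz":0,"claw":0.7},
  {"x":0.2168,"y":-0.552,"z":0.0136,"rx":0,"ry":0,"rz":0,"claw":0.7},
  {"x":0.2168,"y":-0.552,"z":0.0136,"rx":0,"ry":0,"rz":0,"claw":0.7},
])

```text
time: 8.95
tool_pos: [0.6286, 0.0746, 0.246]
tool_rot: [-3.14, 0.003, -0.192]
contact_force: [-1.1, -1.2, 0.2]
opening: 0.0782
grip_force: 0.0
```

Emit:
step_arm([
  {"x":0,"y":0,"z":0,"rx":0,"ry":0,"rz":0,"claw":0.7},
  {"x":0,"y":0,"z":0,"rx":0,"ry":0,"rz":0,"claw":0.7},
])

```text
time: 9.12
tool_pos: [0.6269, 0.0691, 0.2475]
tool_rot: [3.141, 0.003, -0.197]
contact_force: [0.6, 0.1, 1.0]
opening: 0.0779
grip_force: 0.0
```

```bash
python3 go.py ".628 .0688 .122"
python3 - <<'E'
from h import *
p,d=read_camera("side"); cv2.imwrite("pics/side1.png",cv2.resize(p[100:300,230:480],None,fx=3,fy=3)); np.save("side1W.npy",cloud("side",d))
E
```

```text
t 9.12 pos [0.6269 0.0691 0.2475] rot [ 3.1405e+00  2.8000e-03 -1.9660e-01] F [0.58 0.08 0.98] open 0.0779 grip 0.0 q [-0.01  0.54  1.2  -0.    1.4   1.76]
[0.628, 0.0688, 0.122] shift [ 2.000e-03 -1.000e-04  1.673e-01] turn [0.0013 0.0035 0.0005] dist mm 125
```

View pics/side1.png

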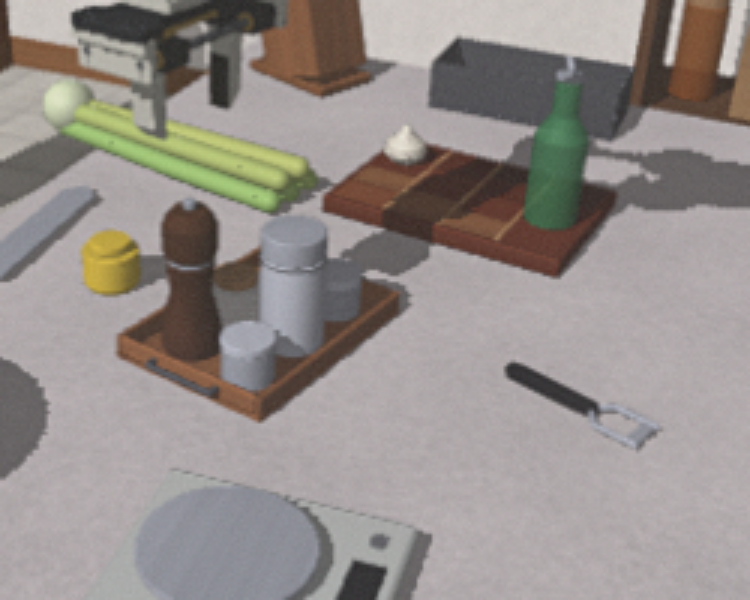

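The crop shows the oil standing upright on the board at (555,170). The mill, canister, tins and salt are unmoved and the gripper is over the mill.

Emit:
step_arm([
  {"x":0.001,"y":0,"z":0.02,"rx":0,"ry":0,"rz":0,"claw":0.7},
  {"x":0.0015,"y":0,"z":0.06,"rx":0,"ry":0,"rz":0,"claw":0.7},
  {"x":0.0015,"y":0,"z":0.1,"rx":0,"ry":0,"rz":0,"claw":0.7},
  {"x":0.0015,"y":0,"z":0.14,"rx":0,"ry":0,"rz":0,"claw":0.7},
  {"x":0.0015,"y":0,"z":0.16,"rx":0,"ry":0,"rz":0,"claw":0.7},
  {"x":0.0015,"y":0,"z":0.1673,"rx":0,"ry":0,"rz":0,"claw":0.7},
  {"x":0.0015,"y":0,"z":0.1673,"rx":0,"ry":0,"rz":0,"claw":0.3},
  {"x":0.0015,"y":0,"z":0.1673,"rx":0,"ry":0,"rz":0,"claw":0.2},
  {"x":0.0015,"y":0,"z":0.1673,"rx":0,"ry":0,"rz":0,"claw":0.2},
  {"x":0.0015,"y":0,"z":0.1673,"rx":0,"ry":0,"rz":0,"claw":-1},
  {"x":0.0015,"y":0,"z":0.1673,"rx":0,"ry":0,"rz":0,"claw":-1},
  {"x":0.0015,"y":0,"z":0.1673,"rx":0,"ry":0,"rz":0,"claw":-1},
], squeeze=25)

```text
time: 10.17
tool_pos: [0.6293, 0.0689, 0.1248]
tool_rot: [3.142, -0.002, -0.197]
contact_force: [0.2, -1.3, 4.9]
opening: 0.0492
grip_force: 25.0
```

```bash
python3 go.py ".628 .0688 .265;.4613 -.3146 .265"
```

```text
t 10.17 pos [0.6293 0.0689 0.1248] rot [ 3.1415e+00 -2.5000e-03 -1.9680e-01] F [ 0.24 -1.32  4.85] open 0.0492 grip 25.0 q [-0.01  0.64  1.37 -0.    1.13  1.76]
[0.628, 0.0688, 0.265] shift [-0.0012  0.0005 -0.1869] turn [ 0.0001 -0.0031  0.0003] dist mm 140
[0.4613, -0.3146, 0.265] shift [-0.1193  0.5453 -0.1872] turn [ 0.0001 -0.0031  0.0003] dist mm 442
```

Emit:
step_arm([
  {"x":0,"y":0,"z":-0.01,"rx":0,"ry":0,"rz":0,"claw":-1},
  {"x":0,"y":0,"z":-0.035,"rx":0,"ry":0,"rz":0,"claw":-1},
  {"x":0,"y":0,"z":-0.075,"rx":0,"ry":0,"rz":0,"claw":-1},
  {"x":0,"y":0,"z":-0.12,"rx":0,"ry":0,"rz":0,"claw":-1},
  {"x":0,"y":0,"z":-0.16,"rx":0,"ry":0,"rz":0,"claw":-1},
  {"x":-0.004,"y":0.016,"z":-0.18,"rx":0,"ry":0,"rz":0,"claw":-1},
  {"x":-0.012,"y":0.055,"z":-0.19,"rx":0,"ry":0,"rz":0,"claw":-1},
  {"x":-0.022,"y":0.1,"z":-0.19,"rx":0,"ry":0,"rz":0,"claw":-1},
  {"x":-0.033,"y":0.15,"z":-0.19,"rx":0,"ry":0,"rz":0,"claw":-1},
  {"x":-0.044,"y":0.2,"z":-0.19,"rx":0,"ry":0,"rz":0,"claw":-1},
  {"x":-0.055,"y":0.25,"z":-0.19,"rx":0,"ry":0,"rz":0,"claw":-1},
  {"x":-0.066,"y":0.3,"z":-0.19,"rx":0,"ry":0,"rz":0,"claw":-1},
])

```text
time: 11.17
tool_pos: [0.5349, -0.1428, 0.2661]
tool_rot: [-3.141, 0.001, -0.196]
contact_force: [0.2, -0.7, -2.6]
opening: 0.0492
grip_force: 25.0
```

Emit:
step_arm([
  {"x":-0.01,"y":0.045,"z":0,"rx":0,"ry":0,"rz":0,"claw":-1},
  {"x":-0.021,"y":0.095,"z":0,"rx":0,"ry":0,"rz":0,"claw":-1},
  {"x":-0.032,"y":0.145,"z":0,"rx":0,"ry":0,"rz":0,"claw":-1},
  {"x":-0.043,"y":0.195,"z":0,"rx":0,"ry":0,"rz":0,"claw":-1},
  {"x":-0.049,"y":0.228,"z":0,"rx":0,"ry":0,"rz":0,"claw":-1},
  {"x":-0.052,"y":0.242,"z":0.005,"rx":0,"ry":0,"rz":0,"claw":-1},
  {"x":-0.052,"y":0.245,"z":0.02,"rx":0,"ry":0,"rz":0,"claw":-1},
  {"x":-0.052,"y":0.245,"z":0.04,"rx":0,"ry":0,"rz":0,"claw":-1},
  {"x":-0.052,"y":0.245,"z":0.05,"rx":0,"ry":0,"rz":0,"claw":-1},
  {"x":-0.052,"y":0.245,"z":0.05,"rx":0,"ry":0,"rz":0,"claw":-1},
  {"x":-0.052,"y":0.245,"z":0.05,"rx":0,"ry":0,"rz":0,"claw":-1},
])

```text
time: 12.08
tool_pos: [0.4622, -0.3136, 0.2284]
tool_rot: [-3.141, 0.001, -0.196]
contact_force: [0.4, -0.3, -1.9]
opening: 0.0489
grip_force: 25.0
```

```bash
python3 go.py ".4613 -.3146 .145;.4613 -.3146 .1408"
```

```text
t 12.08 pos [ 0.4622 -0.3136  0.2284] rot [-3.1409e+00  8.0000e-04 -1.9600e-01] F [ 0.38 -0.32 -1.85] open 0.0489 grip 25.0 q [-0.73  0.42  1.46  0.    1.27  1.03]
[0.4613, -0.3146, 0.145] shift [-0.0008  0.0016  0.1112] turn [-0.0009  0.001   0.0013] dist mm 83
[0.4613, -0.3146, 0.1408] shift [-0.0008  0.0016  0.1168] turn [-0.0009  0.001   0.0013] dist mm 88
```

Emit:
step_arm([
  {"x":-0.0008,"y":0.0016,"z":0.02,"rx":0,"ry":0,"rz":0,"claw":-1},
  {"x":-0.0008,"y":0.0016,"z":0.055,"rx":0,"ry":0,"rz":0,"claw":-1},
  {"x":-0.0008,"y":0.0016,"z":0.085,"rx":0,"ry":0,"rz":0,"claw":-1},
  {"x":-0.0008,"y":0.0016,"z":0.103,"rx":0,"ry":0,"rz":0,"claw":-1},
  {"x":-0.0008,"y":0.0016,"z":0.109,"rx":0,"ry":0,"rz":0,"claw":-1},
  {"x":-0.0008,"y":0.0016,"z":0.111,"rx":0,"ry":0,"rz":0,"claw":-1},
  {"x":-0.0008,"y":0.0016,"z":0.113,"rx":0,"ry":0,"rz":0,"claw":-1},
  {"x":-0.0008,"y":0.0016,"z":0.115,"rx":0,"ry":0,"rz":0,"claw":-1},
  {"x":-0.0008,"y":0.0016,"z":0.116,"rx":0,"ry":0,"rz":0,"claw":-1},
  {"x":-0.0008,"y":0.0016,"z":0.116,"rx":0,"ry":0,"rz":0,"claw":-1},
])

```text
time: 12.92
tool_pos: [0.4614, -0.3156, 0.1422]
tool_rot: [3.141, -0.001, -0.197]
contact_force: [0.3, 0.2, -2.1]
opening: 0.0487
grip_force: 25.0
```

Emit:
step_arm([
  {"x":0,"y":0,"z":0.001,"rx":0,"ry":0,"rz":0,"claw":-1},
  {"x":0,"y":0,"z":0.002,"rx":0,"ry":0,"rz":0,"claw":-1},
  {"x":0,"y":0,"z":0.002,"rx":0,"ry":0,"rz":0,"claw":-1},
])

```text
time: 13.17
tool_pos: [0.4615, -0.3157, 0.1408]
tool_rot: [3.141, -0.001, -0.197]
contact_force: [-0.8, 0.1, 3.1]
opening: 0.0488
grip_force: 25.0
```

Emit:
step_arm([
  {"x":0,"y":0,"z":0,"rx":0,"ry":0,"rz":0,"claw":0.7},
  {"x":0,"y":0,"z":0,"rx":0,"ry":0,"rz":0,"claw":0.7},
  {"x":0,"y":0,"z":0,"rx":0,"ry":0,"rz":0,"claw":0.7},
  {"x":0,"y":0,"z":-0.02,"rx":0,"ry":0,"rz":0,"claw":1},
  {"x":0,"y":0,"z":-0.06,"rx":0,"ry":0,"rz":0,"claw":1},
  {"x":0,"y":0,"z":-0.11,"rx":0,"ry":0,"rz":0,"claw":1},
  {"x":0,"y":0,"z":-0.14,"rx":0,"ry":0,"rz":0,"claw":1},
  {"x":0,"y":0,"z":-0.14,"rx":0,"ry":0,"rz":0,"claw":1},
  {"x":0,"y":0,"z":-0.14,"rx":0,"ry":0,"rz":0,"claw":1},
])

```text
time: 13.92
tool_pos: [0.4615, -0.3158, 0.2462]
tool_rot: [3.14, -0.003, -0.197]
contact_force: [-0.4, -0.3, -0.4]
opening: 0.0917
grip_force: 0.0
```

```bash
python3 go.py ".55 .0192 .2;.55 .0192 .101"
```

```text
t 13.92 pos [ 0.4615 -0.3158  0.2462] rot [ 3.1399e+00 -2.6000e-03 -1.9670e-01] F [-0.43 -0.26 -0.37] open 0.0917 grip 0.0 q [-0.74  0.4   1.43 -0.    1.31  1.03]
[0.55, 0.0192, 0.2] shift [ 0.0282 -0.4612  0.0609] turn [ 0.0021 -0.0034  0.0004] dist mm 350
[0.55, 0.0192, 0.101] shift [ 0.0279 -0.4614  0.1929] turn [ 0.0021 -0.0034  0.0004] dist mm 376
```

Emit:
step_arm([
  {"x":0.0282,"y":-0.4612,"z":0.0609,"rx":0,"ry":0,"rz":0,"claw":1},
  {"x":0.0282,"y":-0.4612,"z":0.0609,"rx":0,"ry":0,"rz":0,"claw":1},
  {"x":0.0282,"y":-0.4612,"z":0.0609,"rx":0,"ry":0,"rz":0,"claw":1},
  {"x":0.0282,"y":-0.4612,"z":0.0609,"rx":0,"ry":0,"rz":0,"claw":1},
  {"x":0.0282,"y":-0.4612,"z":0.0609,"rx":0,"ry":0,"rz":0,"claw":1},
  {"x":0.0282,"y":-0.4612,"z":0.0609,"rx":0,"ry":0,"rz":0,"claw":1},
  {"x":0.0282,"y":-0.4612,"z":0.0609,"rx":0,"ry":0,"rz":0,"claw":1},
  {"x":0.0282,"y":-0.4612,"z":0.0609,"rx":0,"ry":0,"rz":0,"claw":1},
  {"x":0.0282,"y":-0.4612,"z":0.0609,"rx":0,"ry":0,"rz":0,"claw":1},
  {"x":0.0282,"y":-0.4612,"z":0.0609,"rx":0,"ry":0,"rz":0,"claw":1},
  {"x":0.0282,"y":-0.4612,"z":0.0609,"rx":0,"ry":0,"rz":0,"claw":1},
  {"x":0.0282,"y":-0.4612,"z":0.0609,"rx":0,"ry":0,"rz":0,"claw":1},
])

```text
time: 14.92
tool_pos: [0.5489, 0.0189, 0.1984]
tool_rot: [3.141, 0.002, -0.197]
contact_force: [-0.3, -0.2, -0.1]
opening: 0.0921
grip_force: 0.0
```

```bash
python3 go.py ".55 .0192 .101"
```

```text
t 14.92 pos [0.5489 0.0189 0.1984] rot [ 3.1409e+00  1.8000e-03 -1.9710e-01] F [-0.33 -0.19 -0.05] open 0.0921 grip 0.0 q [-0.1   0.43  1.53 -0.    1.19  1.66]
[0.55, 0.0192, 0.101] shift [ 0.0015 -0.0007  0.1298] turn [ 0.0009  0.0023 -0.0001] dist mm 97
```

Emit:
step_arm([
  {"x":0.0015,"y":-0.0005,"z":0.02,"rx":0,"ry":0,"rz":0,"claw":1},
  {"x":0.0015,"y":-0.0005,"z":0.055,"rx":0,"ry":0,"rz":0,"claw":1},
  {"x":0.0015,"y":-0.0005,"z":0.09,"rx":0,"ry":0,"rz":0,"claw":1},
  {"x":0.0015,"y":-0.0005,"z":0.115,"rx":0,"ry":0,"rz":0,"claw":1},
  {"x":0.0015,"y":-0.0005,"z":0.128,"rx":0,"ry":0,"rz":0,"claw":0.8},
  {"x":0.0015,"y":-0.0005,"z":0.13,"rx":0,"ry":0,"rz":0,"claw":0.5},
  {"x":0.0015,"y":-0.0005,"z":0.13,"rx":0,"ry":0,"rz":0,"claw":0.43},
  {"x":0.0015,"y":-0.0005,"z":0.13,"rx":0,"ry":0,"rz":0,"claw":0.43},
  {"x":0.0015,"y":-0.0005,"z":0.13,"rx":0,"ry":0,"rz":0,"claw":-1},
  {"x":0.0015,"y":-0.0005,"z":0.13,"rx":0,"ry":0,"rz":0,"claw":-1},
  {"x":0.0015,"y":-0.0005,"z":0.13,"rx":0,"ry":0,"rz":0,"claw":-1},
  {"x":0.0015,"y":-0.0005,"z":0.13,"rx":0,"ry":0,"rz":0,"claw":-1},
], squeeze=25)

```text
time: 15.92
tool_pos: [0.5516, 0.0195, 0.1031]
tool_rot: [3.141, -0.003, -0.197]
contact_force: [-1.1, -2.3, 5.6]
opening: 0.0595
grip_force: 25.0
```

```bash
python3 go.py ".55 .0192 .2;.5442 -.294 .2"
```

```text
t 15.92 pos [0.5516 0.0195 0.1031] rot [ 3.1413e+00 -2.8000e-03 -1.9660e-01] F [-1.11 -2.31  5.56] open 0.0595 grip 25.0 q [-0.1   0.54  1.64 -0.    0.96  1.66]
[0.55, 0.0192, 0.2] shift [-0.0016  0.0008 -0.1292] turn [ 0.0003 -0.0036  0.0005] dist mm 97
[0.5442, -0.294, 0.2] shift [ 0.0724  0.4119 -0.1289] turn [ 0.0003 -0.0036  0.0005] dist mm 328
```

Emit:
step_arm([
  {"x":0,"y":0,"z":-0.01,"rx":0,"ry":0,"rz":0,"claw":-1},
  {"x":0,"y":0,"z":-0.035,"rx":0,"ry":0,"rz":0,"claw":-1},
  {"x":0,"y":0,"z":-0.07,"rx":0,"ry":0,"rz":0,"claw":-1},
  {"x":0,"y":0,"z":-0.105,"rx":0,"ry":0,"rz":0,"claw":-1},
  {"x":0.004,"y":0.02,"z":-0.125,"rx":0,"ry":0,"rz":0,"claw":-1},
  {"x":0.011,"y":0.06,"z":-0.131,"rx":0,"ry":0,"rz":0,"claw":-1},
  {"x":0.019,"y":0.107,"z":-0.131,"rx":0,"ry":0,"rz":0,"claw":-1},
  {"x":0.028,"y":0.155,"z":-0.131,"rx":0,"ry":0,"rz":0,"claw":-1},
  {"x":0.036,"y":0.203,"z":-0.131,"rx":0,"ry":0,"rz":0,"claw":-1},
  {"x":0.045,"y":0.25,"z":-0.131,"rx":0,"ry":0,"rz":0,"claw":-1},
  {"x":0.053,"y":0.295,"z":-0.131,"rx":0,"ry":0,"rz":0,"claw":-1},
  {"x":0.058,"y":0.325,"z":-0.131,"rx":0,"ry":0,"rz":0,"claw":-1},
])

```text
time: 16.92
tool_pos: [0.545, -0.2306, 0.1999]
tool_rot: [3.141, 0.001, -0.198]
contact_force: [0.5, 0.6, -2.9]
opening: 0.0597
grip_force: 25.0
```

Emit:
step_arm([
  {"x":0.007,"y":0.04,"z":0,"rx":0,"ry":0,"rz":0,"claw":-1},
  {"x":0.012,"y":0.068,"z":0,"rx":0,"ry":0,"rz":0,"claw":-1},
  {"x":0.015,"y":0.083,"z":0,"rx":0,"ry":0,"rz":0,"claw":-1},
  {"x":0.0155,"y":0.087,"z":0.01,"rx":0,"ry":0,"rz":0,"claw":-1},
  {"x":0.0155,"y":0.087,"z":0.035,"rx":0,"ry":0,"rz":0,"claw":-1},
  {"x":0.0155,"y":0.087,"z":0.06,"rx":0,"ry":0,"rz":0,"claw":-1},
  {"x":0.0155,"y":0.087,"z":0.075,"rx":0,"ry":0,"rz":0,"claw":-1},
  {"x":0.0155,"y":0.087,"z":0.08,"rx":0,"ry":0,"rz":0,"claw":-1},
  {"x":0.0155,"y":0.087,"z":0.08,"rx":0,"ry":0,"rz":0,"claw":-1},
  {"x":0.0155,"y":0.087,"z":0.08,"rx":0,"ry":0,"rz":0,"claw":-1},
])

```text
time: 17.75
tool_pos: [0.5448, -0.2936, 0.1406]
tool_rot: [3.141, -0.001, -0.196]
contact_force: [-0.0, 0.2, -1.7]
opening: 0.0598
grip_force: 25.0
```

```bash
python3 go.py ".5442 -.294 .1191"
```

```text
t 17.75 pos [ 0.5448 -0.2936  0.1406] rot [ 3.1414e+00 -7.0000e-04 -1.9610e-01] F [-0.04  0.19 -1.68] open 0.0598 grip 25.0 q [-0.62  0.6   1.39  0.    1.14  1.15]
[0.5442, -0.294, 0.1191] shift [-0.0007  0.0007  0.0287] turn [ 0.0002 -0.0009  0.0011] dist mm 22
```

Emit:
step_arm([
  {"x":0,"y":0,"z":0.008,"rx":0,"ry":0,"rz":0,"claw":-1},
  {"x":0,"y":0,"z":0.018,"rx":0,"ry":0,"rz":0,"claw":-1},
  {"x":0,"y":0,"z":0.023,"rx":0,"ry":0,"rz":0,"claw":-1},
  {"x":0,"y":0,"z":0.025,"rx":0,"ry":0,"rz":0,"claw":-1},
  {"x":0,"y":0,"z":0.027,"rx":0,"ry":0,"rz":0,"claw":-1},
  {"x":0,"y":0,"z":0.0285,"rx":0,"ry":0,"rz":0,"claw":-1},
  {"x":0,"y":0,"z":0.0285,"rx":0,"ry":0,"rz":0,"claw":-1},
  {"x":0,"y":0,"z":0.0285,"rx":0,"ry":0,"rz":0,"claw":-1},
])

```text
time: 18.42
tool_pos: [0.5445, -0.2941, 0.1191]
tool_rot: [3.141, -0.001, -0.197]
contact_force: [-0.3, 0.2, 1.0]
opening: 0.0596
grip_force: 25.0
```

Emit:
step_arm([
  {"x":0,"y":0,"z":0.0005,"rx":0,"ry":0,"rz":0,"claw":1},
  {"x":0,"y":0,"z":0.0005,"rx":0,"ry":0,"rz":0,"claw":1},
  {"x":0,"y":0,"z":0,"rx":0,"ry":0,"rz":0,"claw":1},
  {"x":0,"y":0,"z":-0.02,"rx":0,"ry":0,"rz":0,"claw":1},
  {"x":0,"y":0,"z":-0.06,"rx":0,"ry":0,"rz":0,"claw":1},
  {"x":0,"y":0,"z":-0.1,"rx":0,"ry":0,"rz":0,"claw":1},
  {"x":0,"y":0,"z":-0.1,"rx":0,"ry":0,"rz":0,"claw":1},
  {"x":0,"y":0,"z":-0.1,"rx":0,"ry":0,"rz":0,"claw":1},
])

```text
time: 19.08
tool_pos: [0.5452, -0.2946, 0.1958]
tool_rot: [3.14, -0.004, -0.197]
contact_force: [-0.3, -0.2, -1.1]
opening: 0.0919
grip_force: 0.0
```

```bash
python3 go.py ".613 .0064 .15;.613 .0064 .035";  python3 - <<'E'
from fit import *
p,d=read_camera("side"); S=cloud("side",d); cv2.imwrite("pics/side2.png",cv2.resize(p[100:300,230:480],None,fx=3,fy=3))
p,d=read_camera("top"); T=cloud("top",d); cv2.imwrite("pics/top2.png",cv2.resize(p[130:300,240:520],None,fx=2.8,fy=2.8))
for k,W in(("T",T),("S",S)):
    for n,c,r,z in(("cork",(.613,.006),.025,.056),("tinL",(.558,.0914),.028,.05),("tinR",(.533,-.05),.028,.05),("platform",(.463,.324),.07,.038)):
        try: print(n,k,lid(W,c,r,z))
        except Exception as e: print(n,k,e)
    try: print("salt side",k,*side([W],(.613,.006),.029,.012,.044))
    except Exception as e: print(e)
E
```

```text
t 19.08 pos [ 0.5452 -0.2946  0.1958] rot [ 3.1396 -0.0044 -0.1968] F [-0.3  -0.2  -1.07] open 0.0919 grip 0.0 q [-0.62  0.55  1.32 -0.    1.26  1.15]
[0.613, 0.0064, 0.15] shift [ 0.0099 -0.4114  0.0603] turn [ 0.0026 -0.0056  0.0003] dist mm 312
[0.613, 0.0064, 0.035] shift [ 0.0092 -0.4117  0.2137] turn [ 0.0026 -0.0056  0.0003] dist mm 348
cork T (array([0.6121, 0.0062]), array([0.6124, 0.0063]), 20.965579986572266, np.float64(0.055562756400564045), 221)
tinL T (array([0.5585, 0.0913]), array([0.5591, 0.0915]), 24.789419174194336, np.float64(0.04965077089325648), 312)
tinR T (array([ 0.5328, -0.0494]), array([ 0.5332, -0.0496]), 24.527057647705078, np.float64(0.049556677331425755), 317)
platform T (array([0.4625, 0.3242]), array([0.4637, 0.3243]), 65.64060974121094, np.float64(0.03787120506657052), 2228)
salt side T [0.6138 0.0064] [0.6118 0.0065 0.0268] 115
cork S (array([0.6139, 0.009 ]), array([0.6149, 0.0074]), 22.00899314880371, np.float64(0.0550879225314455), 102)
tinL S (array([0.5599, 0.0943]), array([0.5612, 0.0934]), 25.68062400817871, np.float64(0.049167815835523314), 172)
tinR S (array([ 0.5344, -0.0454]), array([ 0.5345, -0.0472]), 25.849027633666992, np.float64(0.04907511736401971), 132)
platform S (array([0.4616, 0.3279]), array([0.4626, 0.3234]), 65.5197982788086, np.float64(0.037145482896887176), 2093)
salt side S [0.6161 0.005 ] [0.6157 0.0059 0.0282] 186
```

View pics/side2.png

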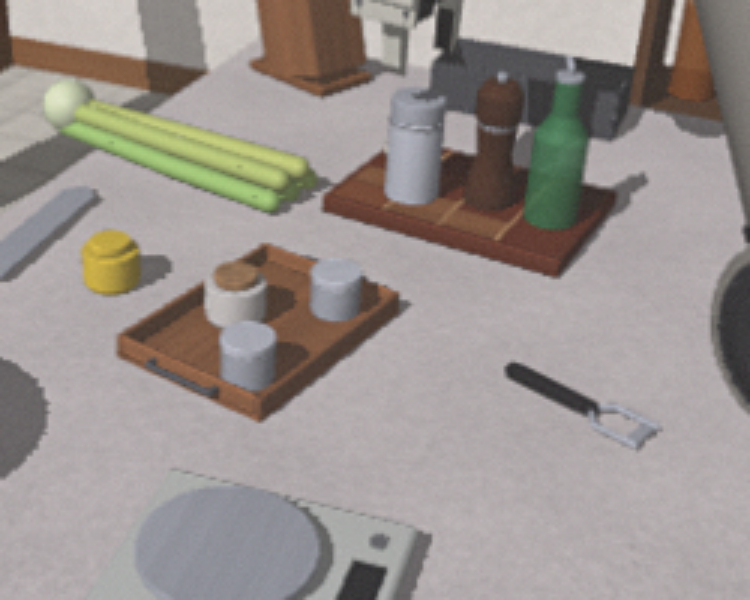

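The canister, mill and oil stand upright on the board at (415,145), (495,145) and (558,150). The tray now holds only the salt, with the cork at (237,275), and the two tins.

Emit:
step_arm([
  {"x":0.01,"y":-0.4114,"z":0,"rx":0,"ry":0,"rz":0,"claw":1},
  {"x":0.01,"y":-0.4114,"z":0,"rx":0,"ry":0,"rz":0,"claw":1},
  {"x":0.01,"y":-0.4114,"z":0.06,"rx":0,"ry":0,"rz":0,"claw":1},
  {"x":0.01,"y":-0.4114,"z":0.06,"rx":0,"ry":0,"rz":0,"claw":1},
  {"x":0.01,"y":-0.4114,"z":0.06,"rx":0,"ry":0,"rz":0,"claw":1},
  {"x":0.01,"y":-0.4114,"z":0.06,"rx":0,"ry":0,"rz":0,"claw":1},
  {"x":0.01,"y":-0.4114,"z":0.06,"rx":0,"ry":0,"rz":0,"claw":1},
  {"x":0.01,"y":-0.4114,"z":0.06,"rx":0,"ry":0,"rz":0,"claw":1},
  {"x":0.01,"y":-0.4114,"z":0.06,"rx":0,"ry":0,"rz":0,"claw":1},
  {"x":0.01,"y":-0.4114,"z":0.06,"rx":0,"ry":0,"rz":0,"claw":1},
  {"x":0.01,"y":-0.4114,"z":0.06,"rx":0,"ry":0,"rz":0,"claw":1},
  {"x":0.01,"y":-0.4114,"z":0.06,"rx":0,"ry":0,"rz":0,"claw":1},
])

```text
time: 20.18
tool_pos: [0.6118, 0.0058, 0.1483]
tool_rot: [3.141, 0.001, -0.198]
contact_force: [0.5, 0.5, -0.7]
opening: 0.092
grip_force: 0.0
```

```bash
python3 go.py ".6135 .0064 .036"
```

```text
t 20.18 pos [0.6118 0.0058 0.1483] rot [ 3.1411e+00  6.0000e-04 -1.9830e-01] F [ 0.55  0.53 -0.7 ] open 0.0920 grip 0.0 q [-0.12  0.59  1.41 -0.    1.15  1.65]
[0.6135, 0.0064, 0.036] shift [ 0.0022 -0.0014  0.1498] turn [ 0.0006  0.0008 -0.0017] dist mm 112
```

Emit:
step_arm([
  {"x":0.002,"y":-0.001,"z":0.02,"rx":0,"ry":0,"rz":0,"claw":1},
  {"x":0.002,"y":-0.001,"z":0.06,"rx":0,"ry":0,"rz":0,"claw":1},
  {"x":0.002,"y":-0.001,"z":0.1,"rx":0,"ry":0,"rz":0,"claw":1},
  {"x":0.002,"y":-0.001,"z":0.13,"rx":0,"ry":0,"rz":0,"claw":1},
  {"x":0.002,"y":-0.001,"z":0.145,"rx":0,"ry":0,"rz":0,"claw":1},
  {"x":0.002,"y":-0.001,"z":0.15,"rx":0,"ry":0,"rz":0,"claw":0.8},
  {"x":0.002,"y":-0.001,"z":0.15,"rx":0,"ry":0,"rz":0,"claw":0.5},
  {"x":0.002,"y":-0.001,"z":0.15,"rx":0,"ry":0,"rz":0,"claw":0.4},
  {"x":0.002,"y":-0.001,"z":0.15,"rx":0,"ry":0,"rz":0,"claw":0.4},
  {"x":0.002,"y":-0.001,"z":0.15,"rx":0,"ry":0,"rz":0,"claw":0.4},
])

```text
time: 21.02
tool_pos: [0.6146, 0.0074, 0.0377]
tool_rot: [-3.141, -0.003, -0.197]
contact_force: [-0.2, -0.7, 0.0]
opening: 0.0656
grip_force: 0.0
```

Emit:
step_arm([
  {"x":0,"y":0,"z":0,"rx":0,"ry":0,"rz":0,"claw":-1},
  {"x":0,"y":0,"z":0,"rx":0,"ry":0,"rz":0,"claw":-1},
  {"x":0,"y":0,"z":0,"rx":0,"ry":0,"rz":0,"claw":-1},
  {"x":0,"y":0,"z":0,"rx":0,"ry":0,"rz":0,"claw":-1},
], squeeze=25)

```text
time: 21.35
tool_pos: [0.6141, 0.0069, 0.0373]
tool_rot: [3.141, -0.002, -0.196]
contact_force: [-1.7, -2.7, 6.3]
opening: 0.0569
grip_force: 25.0
```

```bash
python3 go.py ".613 .0064 .14;.463 .324 .14"
```

```text
t 21.35 pos [0.6141 0.0069 0.0373] rot [ 3.1407e+00 -1.6000e-03 -1.9650e-01] F [-1.7  -2.72  6.25] open 0.0569 grip 25.0 q [-0.11  0.72  1.5  -0.    0.92  1.66]
[0.613, 0.0064, 0.14] shift [-0.0011  0.0011 -0.137 ] turn [ 0.0011 -0.0021  0.0006] dist mm 103
[0.463, 0.324, 0.14] shift [-0.2799 -0.3752 -0.1377] turn [ 0.0011 -0.0021  0.0006] dist mm 366
```

Emit:
step_arm([
  {"x":0,"y":0,"z":-0.01,"rx":0,"ry":0,"rz":0,"claw":-1},
  {"x":0,"y":0,"z":-0.035,"rx":0,"ry":0,"rz":0,"claw":-1},
  {"x":0,"y":0,"z":-0.075,"rx":0,"ry":0,"rz":0,"claw":-1},
  {"x":-0.006,"y":-0.008,"z":-0.11,"rx":0,"ry":0,"rz":0,"claw":-1},
  {"x":-0.018,"y":-0.024,"z":-0.132,"rx":0,"ry":0,"rz":0,"claw":-1},
  {"x":-0.04,"y":-0.054,"z":-0.138,"rx":0,"ry":0,"rz":0,"claw":-1},
  {"x":-0.068,"y":-0.092,"z":-0.138,"rx":0,"ry":0,"rz":0,"claw":-1},
  {"x":-0.097,"y":-0.13,"z":-0.138,"rx":0,"ry":0,"rz":0,"claw":-1},
  {"x":-0.126,"y":-0.169,"z":-0.138,"rx":0,"ry":0,"rz":0,"claw":-1},
  {"x":-0.155,"y":-0.208,"z":-0.138,"rx":0,"ry":0,"rz":0,"claw":-1},
  {"x":-0.184,"y":-0.247,"z":-0.138,"rx":0,"ry":0,"rz":0,"claw":-1},
  {"x":-0.21,"y":-0.282,"z":-0.138,"rx":0,"ry":0,"rz":0,"claw":-1},
])

```text
time: 22.35
tool_pos: [0.4987, 0.2478, 0.1395]
tool_rot: [-3.142, 0.002, -0.196]
contact_force: [0.5, -0.1, -3.9]
opening: 0.057
grip_force: 25.0
```

Emit:
step_arm([
  {"x":-0.028,"y":-0.037,"z":0,"rx":0,"ry":0,"rz":0,"claw":-1},
  {"x":-0.05,"y":-0.067,"z":0,"rx":0,"ry":0,"rz":0,"claw":-1},
  {"x":-0.064,"y":-0.086,"z":0,"rx":0,"ry":0,"rz":0,"claw":-1},
  {"x":-0.069,"y":-0.093,"z":0.02,"rx":0,"ry":0,"rz":0,"claw":-1},
  {"x":-0.069,"y":-0.093,"z":0.05,"rx":0,"ry":0,"rz":0,"claw":-1},
  {"x":-0.069,"y":-0.093,"z":0.07,"rx":0,"ry":0,"rz":0,"claw":-1},
  {"x":-0.069,"y":-0.093,"z":0.08,"rx":0,"ry":0,"rz":0,"claw":-1},
  {"x":-0.069,"y":-0.093,"z":0.08,"rx":0,"ry":0,"rz":0,"claw":-1},
  {"x":-0.069,"y":-0.093,"z":0.08,"rx":0,"ry":0,"rz":0,"claw":-1},
])

```text
time: 23.1
tool_pos: [0.4634, 0.3243, 0.0797]
tool_rot: [3.141, 0.0, -0.197]
contact_force: [0.7, 0.0, -4.1]
opening: 0.057
grip_force: 25.0
```

```bash
python3 go.py ".463 .324 .0693"
python3 - <<'E'
from fit import *
for k in("top","side"):
    p,d=read_camera(k); W=cloud(k,d); P=near(W,(.463,.324),.05,.06,.14)
    print(k,len(P),np.percentile(P[:,2],[5,50,95]),P[:,:2].mean(0),"platform",circ(near(W,(.463,.324),.066,.033,.043)[:,:2],.065))
E
```

```text
t 23.10 pos [0.4634 0.3243 0.0797] rot [ 3.1413e+00  5.0000e-04 -1.9700e-01] F [ 0.71  0.02 -4.06] open 0.0570 grip 25.0 q [0.48 0.59 1.61 0.   0.93 2.24]
[0.463, 0.324, 0.0693] shift [-0.0005  0.0005  0.0139] turn [ 0.0003  0.0006 -0.    ] dist mm 10
top 77 [0.0944 0.0983 0.1016] [0.4634 0.3147] platform [0.4628 0.3452]
side 669 [0.065  0.0884 0.1324] [0.4501 0.3286] platform [0.4788 0.3055]
```

Emit:
step_arm([
  {"x":0,"y":0,"z":0.004,"rx":0,"ry":0,"rz":0,"claw":-1},
  {"x":0,"y":0,"z":0.008,"rx":0,"ry":0,"rz":0,"claw":-1},
  {"x":0,"y":0,"z":0.01,"rx":0,"ry":0,"rz":0,"claw":-1},
  {"x":0,"y":0,"z":0.012,"rx":0,"ry":0,"rz":0,"claw":-1},
  {"x":0,"y":0,"z":0.0135,"rx":0,"ry":0,"rz":0,"claw":-1},
  {"x":0,"y":0,"z":0.0135,"rx":0,"ry":0,"rz":0,"claw":-1},
  {"x":0,"y":0,"z":0.0135,"rx":0,"ry":0,"rz":0,"claw":-1},
])

```text
time: 23.78
tool_pos: [0.4634, 0.3243, 0.0695]
tool_rot: [3.141, -0.0, -0.197]
contact_force: [0.1, 0.2, -3.8]
opening: 0.057
grip_force: 25.0
```

Emit:
step_arm([
  {"x":0,"y":0,"z":0.001,"rx":0,"ry":0,"rz":0,"claw":-1},
  {"x":0,"y":0,"z":0.0013,"rx":0,"ry":0,"rz":0,"claw":-1},
  {"x":0,"y":0,"z":0.0013,"rx":0,"ry":0,"rz":0,"claw":-1},
])

```text
time: 24.03
tool_pos: [0.4635, 0.3244, 0.0693]
tool_rot: [-3.141, -0.001, -0.197]
contact_force: [-2.4, -1.8, 4.2]
opening: 0.0572
grip_force: 25.0
```

Emit:
step_arm([
  {"x":0,"y":0,"z":0,"rx":0,"ry":0,"rz":0,"claw":1},
  {"x":0,"y":0,"z":0,"rx":0,"ry":0,"rz":0,"claw":1},
  {"x":0,"y":0,"z":0,"rx":0,"ry":0,"rz":0,"claw":1},
  {"x":0,"y":0,"z":0,"rx":0,"ry":0,"rz":0,"claw":1},
  {"x":0,"y":0,"z":-0.02,"rx":0,"ry":0,"rz":0,"claw":1},
  {"x":0,"y":0,"z":-0.07,"rx":0,"ry":0,"rz":0,"claw":1},
  {"x":0,"y":0,"z":-0.12,"rx":0,"ry":0,"rz":0,"claw":1},
  {"x":0,"y":0,"z":-0.17,"rx":0,"ry":0,"rz":0,"claw":1},
  {"x":0,"y":0,"z":-0.17,"rx":0,"ry":0,"rz":0,"claw":1},
  {"x":0,"y":0,"z":-0.17,"rx":0,"ry":0,"rz":0,"claw":1},
])

```text
time: 24.87
tool_pos: [0.4646, 0.3249, 0.1984]
tool_rot: [-3.138, -0.004, -0.197]
contact_force: [-0.2, -0.8, -0.1]
opening: 0.092
grip_force: 0.0
```

```bash
python3 go.py ".5445 -.2941 .2"
python3 - <<'E'
from fit import *
for k in("top","side"):
    p,d=read_camera(k); W=cloud(k,d)
    try: print(k,lid(W,(.463,.324),.028,.088), side([W],(.463,.324),.029,.043,.076))
    except Exception as e: print(k,e)
    for n,c,r,z in(("can",(.5445,-.2941),.034,.138),):
        try: print(n,k,lid(W,c,r,z))
        except Exception as e: print(n,k,e)
E
```

```text
t 24.87 pos [0.4646 0.3249 0.1984] rot [-3.1382 -0.0044 -0.1968] F [-0.16 -0.81 -0.14] open 0.0920 grip 0.0 q [ 0.48  0.46  1.48 -0.    1.2   2.24]
[0.5445, -0.2941, 0.2] shift [ 0.2659  0.7885 -0.0036] turn [-0.0043 -0.0056  0.0002] dist mm 624
top (array([0.4691, 0.3395]), array([0.4707, 0.3376]), 11.852339744567871, np.float64(0.08744492907038702), 31) (array([0.4586, 0.3253]), array([0.4593, 0.3219, 0.0317]), 6)
can top (array([ 0.5414, -0.2919]), array([ 0.5416, -0.2925]), 30.193721771240234, np.float64(0.13754832774060693), 544)
side (array([0.4638, 0.3267]), array([0.465 , 0.3249]), 21.61688804626465, np.float64(0.0871302735050659), 238) (array([0.4645, 0.3231]), array([0.4634, 0.3253, 0.0269]), 335)
can side (array([ 0.5425, -0.2888]), array([ 0.5433, -0.2923]), 29.90028190612793, np.float64(0.13734750234564364), 122)
```

Emit:
step_arm([
  {"x":0.2659,"y":0.7885,"z":-0.0036,"rx":0,"ry":0,"rz":0,"claw":1},
  {"x":0.2659,"y":0.7885,"z":-0.0036,"rx":0,"ry":0,"rz":0,"claw":1},
  {"x":0.2659,"y":0.7885,"z":-0.0036,"rx":0,"ry":0,"rz":0,"claw":1},
  {"x":0.2659,"y":0.7885,"z":-0.0036,"rx":0,"ry":0,"rz":0,"claw":1},
  {"x":0.2659,"y":0.7885,"z":-0.0036,"rx":0,"ry":0,"rz":0,"claw":1},
  {"x":0.2659,"y":0.7885,"z":-0.0036,"rx":0,"ry":0,"rz":0,"claw":1},
  {"x":0.2659,"y":0.7885,"z":-0.0036,"rx":0,"ry":0,"rz":0,"claw":1},
  {"x":0.2659,"y":0.7885,"z":-0.0036,"rx":0,"ry":0,"rz":0,"claw":1},
  {"x":0.2659,"y":0.7885,"z":-0.0036,"rx":0,"ry":0,"rz":0,"claw":1},
  {"x":0.2659,"y":0.7885,"z":-0.0036,"rx":0,"ry":0,"rz":0,"claw":1},
  {"x":0.2659,"y":0.7885,"z":-0.0036,"rx":0,"ry":0,"rz":0,"claw":1},
  {"x":0.2659,"y":0.7885,"z":-0.0036,"rx":0,"ry":0,"rz":0,"claw":1},
])

```text
time: 25.97
tool_pos: [0.5265, -0.1734, 0.1962]
tool_rot: [-3.141, 0.004, -0.197]
contact_force: [-0.2, -0.3, -0.1]
opening: 0.0917
grip_force: 0.0
```

```bash
python3 go.py ".5445 -.2941 .2"
python3 - <<'E'
from fit import *
for k in("top","side"):
    p,d=read_camera(k); W=cloud(k,d)
    try: print(k,lid(W,(.463,.324),.028,.088),circ(near(W,(.463,.324),.07,.034,.042)[:,:2]))
    except Exception as e: print(k,e)
E
```

```text
t 25.97 pos [ 0.5265 -0.1734  0.1962] rot [-3.1406  0.0036 -0.1971] F [-0.16 -0.26 -0.14] open 0.0917 grip 0.0 q [-0.46  0.44  1.51  0.    1.19  1.31]
[0.5445, -0.2941, 0.2] shift [ 0.0551  0.1532 -0.0054] turn [-0.0012  0.0046 -0.0001] dist mm 122
top (array([0.4636, 0.3235]), array([0.4635, 0.3231]), 21.12549591064453, np.float64(0.08789991267494142), 262) [0.4642 0.3267 0.0513]
side (array([0.4635, 0.3268]), array([0.465 , 0.3252]), 21.372905731201172, np.float64(0.08702907316120555), 240) [0.4647 0.3219 0.0509]
```

Emit:
step_arm([
  {"x":0.0551,"y":0.1532,"z":-0.0054,"rx":0,"ry":0,"rz":0,"claw":1},
  {"x":0.0551,"y":0.1532,"z":-0.0054,"rx":0,"ry":0,"rz":0,"claw":1},
  {"x":0.0551,"y":0.1532,"z":-0.0054,"rx":0,"ry":0,"rz":0,"claw":1},
  {"x":0.0551,"y":0.1532,"z":-0.0054,"rx":0,"ry":0,"rz":0,"claw":1},
  {"x":0.0551,"y":0.1532,"z":-0.0054,"rx":0,"ry":0,"rz":0,"claw":1},
  {"x":0.0551,"y":0.1532,"z":-0.0054,"rx":0,"ry":0,"rz":0,"claw":1},
  {"x":0.0551,"y":0.1532,"z":-0.0054,"rx":0,"ry":0,"rz":0,"claw":1},
])

```text
time: 26.65
tool_pos: [0.5453, -0.2906, 0.2013]
tool_rot: [-3.14, 0.002, -0.196]
contact_force: [0.5, 0.5, 0.4]
opening: 0.0918
grip_force: 0.0
```

```bash
python3 go.py ".5445 -.2941 .1195"
```

```text
t 26.65 pos [ 0.5453 -0.2906  0.2013] rot [-3.1404e+00  2.1000e-03 -1.9560e-01] F [0.47 0.5  0.41] open 0.0918 grip 0.0 q [-0.61  0.55  1.32  0.    1.28  1.15]
[0.5445, -0.2941, 0.1195] shift [0.0002 0.0049 0.1091] turn [-0.0016  0.0027  0.0018] dist mm 82
```

Emit:
step_arm([
  {"x":0,"y":0.004,"z":0.02,"rx":0,"ry":0,"rz":0,"claw":1},
  {"x":0,"y":0.004,"z":0.05,"rx":0,"ry":0,"rz":0,"claw":1},
  {"x":0,"y":0.004,"z":0.08,"rx":0,"ry":0,"rz":0,"claw":1},
  {"x":0,"y":0.004,"z":0.1,"rx":0,"ry":0,"rz":0,"claw":1},
  {"x":0,"y":0.004,"z":0.107,"rx":0,"ry":0,"rz":0,"claw":0.8},
  {"x":0,"y":0.004,"z":0.109,"rx":0,"ry":0,"rz":0,"claw":0.6},
  {"x":0,"y":0.004,"z":0.109,"rx":0,"ry":0,"rz":0,"claw":0.45},
  {"x":0,"y":0.004,"z":0.109,"rx":0,"ry":0,"rz":0,"claw":0.45},
  {"x":0,"y":0.004,"z":0.109,"rx":0,"ry":0,"rz":0,"claw":0.45},
  {"x":0,"y":0.004,"z":0.109,"rx":0,"ry":0,"rz":0,"claw":0.45},
])

```text
time: 27.48
tool_pos: [0.5454, -0.2955, 0.1217]
tool_rot: [3.141, -0.002, -0.197]
contact_force: [0.3, -0.7, 0.1]
opening: 0.0667
grip_force: 0.0
```

```bash
python3 go.py ".5445 -.2941 .1191"
```

```text
t 27.48 pos [ 0.5454 -0.2955  0.1217] rot [ 3.1407e+00 -1.8000e-03 -1.9670e-01] F [ 0.28 -0.75  0.13] open 0.0667 grip 0.0 q [-0.62  0.63  1.41 -0.    1.1   1.15]
[0.5445, -0.2941, 0.1191] shift [-0.0015 -0.0016  0.0034] turn [ 0.0011 -0.0023  0.0004] dist mm 3
```

Emit:
step_arm([
  {"x":-0.0012,"y":-0.0018,"z":0.002,"rx":0,"ry":0,"rz":0,"claw":0.45},
  {"x":-0.0012,"y":-0.0018,"z":0.002,"rx":0,"ry":0,"rz":0,"claw":0.45},
  {"x":-0.0012,"y":-0.0018,"z":0.002,"rx":0,"ry":0,"rz":0,"claw":-1},
  {"x":-0.0012,"y":-0.0018,"z":0.002,"rx":0,"ry":0,"rz":0,"claw":-1},
  {"x":-0.0012,"y":-0.0018,"z":0.002,"rx":0,"ry":0,"rz":0,"claw":-1},
  {"x":-0.0012,"y":-0.0018,"z":0.002,"rx":0,"ry":0,"rz":0,"claw":-1},
  {"x":-0.0012,"y":-0.0018,"z":0.002,"rx":0,"ry":0,"rz":0,"claw":-1},
], squeeze=25)

```text
time: 28.07
tool_pos: [0.5444, -0.294, 0.1192]
tool_rot: [3.141, -0.0, -0.197]
contact_force: [-0.9, -0.8, 0.1]
opening: 0.0596
grip_force: 25.0
```

```bash
python3 go.py ".5445 -.2941 .2;.5510 .0195 .2;.551 .0195 .103"
```

```text
t 28.07 pos [ 0.5444 -0.294   0.1192] rot [ 3.1412e+00 -2.0000e-04 -1.9690e-01] F [-0.9  -0.79  0.09] open 0.0596 grip 25.0 q [-0.62  0.63  1.42 -0.    1.1   1.15]
[0.5445, -0.2941, 0.2] shift [ 2.000e-04  1.000e-04 -1.078e-01] turn [ 0.0004 -0.0003  0.0001] dist mm 81
[0.551, 0.0195, 0.2] shift [-0.0731 -0.4116 -0.108 ] turn [ 0.0004 -0.0003  0.0001] dist mm 324
[0.551, 0.0195, 0.103] shift [-0.0731 -0.4117  0.0214] turn [ 0.0004 -0.0003  0.0001] dist mm 314
```

Emit:
step_arm([
  {"x":0,"y":0,"z":-0.01,"rx":0,"ry":0,"rz":0,"claw":-1},
  {"x":0,"y":0,"z":-0.035,"rx":0,"ry":0,"rz":0,"claw":-1},
  {"x":0,"y":0,"z":-0.07,"rx":0,"ry":0,"rz":0,"claw":-1},
  {"x":0,"y":0,"z":-0.098,"rx":0,"ry":0,"rz":0,"claw":-1},
  {"x":-0.004,"y":-0.02,"z":-0.11,"rx":0,"ry":0,"rz":0,"claw":-1},
  {"x":-0.011,"y":-0.06,"z":-0.11,"rx":0,"ry":0,"rz":0,"claw":-1},
  {"x":-0.019,"y":-0.107,"z":-0.11,"rx":0,"ry":0,"rz":0,"claw":-1},
  {"x":-0.028,"y":-0.155,"z":-0.11,"rx":0,"ry":0,"rz":0,"claw":-1},
  {"x":-0.036,"y":-0.203,"z":-0.11,"rx":0,"ry":0,"rz":0,"claw":-1},
  {"x":-0.045,"y":-0.25,"z":-0.11,"rx":0,"ry":0,"rz":0,"claw":-1},
  {"x":-0.053,"y":-0.295,"z":-0.11,"rx":0,"ry":0,"rz":0,"claw":-1},
  {"x":-0.058,"y":-0.325,"z":-0.11,"rx":0,"ry":0,"rz":0,"claw":-1},
])

```text
time: 29.07
tool_pos: [0.5481, -0.0422, 0.2012]
tool_rot: [-3.14, 0.002, -0.195]
contact_force: [0.0, 0.9, -2.8]
opening: 0.0596
grip_force: 25.0
```

Emit:
step_arm([
  {"x":-0.007,"y":-0.04,"z":0,"rx":0,"ry":0,"rz":0,"claw":-1},
  {"x":-0.012,"y":-0.068,"z":0,"rx":0,"ry":0,"rz":0,"claw":-1},
  {"x":-0.0145,"y":-0.083,"z":0,"rx":0,"ry":0,"rz":0,"claw":-1},
  {"x":-0.015,"y":-0.0866,"z":0,"rx":0,"ry":0,"rz":0,"claw":-1},
  {"x":-0.015,"y":-0.0866,"z":0.02,"rx":0,"ry":0,"rz":0,"claw":-1},
  {"x":-0.015,"y":-0.0866,"z":0.05,"rx":0,"ry":0,"rz":0,"claw":-1},
  {"x":-0.015,"y":-0.0866,"z":0.075,"rx":0,"ry":0,"rz":0,"claw":-1},
  {"x":-0.015,"y":-0.0866,"z":0.09,"rx":0,"ry":0,"rz":0,"claw":-1},
  {"x":-0.015,"y":-0.0866,"z":0.1,"rx":0,"ry":0,"rz":0,"claw":-1},
  {"x":-0.015,"y":-0.0866,"z":0.1,"rx":0,"ry":0,"rz":0,"claw":-1},
  {"x":-0.015,"y":-0.0866,"z":0.1,"rx":0,"ry":0,"rz":0,"claw":-1},
  {"x":-0.015,"y":-0.0866,"z":0.1,"rx":0,"ry":0,"rz":0,"claw":-1},
])

```text
time: 30.07
tool_pos: [0.5516, 0.0192, 0.1274]
tool_rot: [-3.142, -0.002, -0.197]
contact_force: [1.2, -0.1, -3.2]
opening: 0.0596
grip_force: 25.0
```

```bash
python3 go.py ".551 .0195 .1031"
```

```text
t 30.07 pos [0.5516 0.0192 0.1274] rot [-3.1416e+00 -1.6000e-03 -1.9730e-01] F [ 1.23 -0.11 -3.21] open 0.0596 grip 25.0 q [-0.1   0.51  1.61 -0.    1.02  1.66]
[0.551, 0.0195, 0.1031] shift [-0.0009 -0.0002  0.0324] turn [-0.     -0.002  -0.0004] dist mm 24
```

Emit:
step_arm([
  {"x":-0.0004,"y":-0.0003,"z":0.012,"rx":0,"ry":0,"rz":0,"claw":-1},
  {"x":-0.0004,"y":-0.0003,"z":0.022,"rx":0,"ry":0,"rz":0,"claw":-1},
  {"x":-0.0004,"y":-0.0003,"z":0.027,"rx":0,"ry":0,"rz":0,"claw":-1},
  {"x":-0.0004,"y":-0.0003,"z":0.029,"rx":0,"ry":0,"rz":0,"claw":-1},
  {"x":-0.0004,"y":-0.0003,"z":0.031,"rx":0,"ry":0,"rz":0,"claw":-1},
  {"x":-0.0004,"y":-0.0003,"z":0.0325,"rx":0,"ry":0,"rz":0,"claw":-1},
  {"x":-0.0004,"y":-0.0003,"z":0.0325,"rx":0,"ry":0,"rz":0,"claw":-1},
  {"x":-0.0004,"y":-0.0003,"z":0.0325,"rx":0,"ry":0,"rz":0,"claw":-1},
])

```text
time: 30.73
tool_pos: [0.5509, 0.0199, 0.1031]
tool_rot: [3.141, -0.001, -0.197]
contact_force: [-2.1, -0.5, 5.8]
opening: 0.0596
grip_force: 25.0
```

Emit:
step_arm([
  {"x":0,"y":0,"z":-0.001,"rx":0,"ry":0,"rz":0,"claw":0.7},
  {"x":0,"y":0,"z":-0.001,"rx":0,"ry":0,"rz":0,"claw":1},
  {"x":0,"y":0,"z":-0.001,"rx":0,"ry":0,"rz":0,"claw":1},
  {"x":0,"y":0,"z":-0.001,"rx":0,"ry":0,"rz":0,"claw":1},
  {"x":0,"y":0,"z":-0.02,"rx":0,"ry":0,"rz":0,"claw":1},
  {"x":0,"y":0,"z":-0.07,"rx":0,"ry":0,"rz":0,"claw":1},
  {"x":0,"y":0,"z":-0.12,"rx":0,"ry":0,"rz":0,"claw":1},
  {"x":0,"y":0,"z":-0.16,"rx":0,"ry":0,"rz":0,"claw":1},
  {"x":0,"y":0,"z":-0.16,"rx":0,"ry":0,"rz":0,"claw":1},
  {"x":0,"y":0,"z":-0.16,"rx":0,"ry":0,"rz":0,"claw":1},
])

```text
time: 31.57
tool_pos: [0.5517, 0.0199, 0.2239]
tool_rot: [-3.141, -0.004, -0.197]
contact_force: [0.6, -0.6, -0.5]
opening: 0.0921
grip_force: 0.0
```

```bash
python3 go.py ".4615 -.3157 .25"
```

```text
t 31.57 pos [0.5517 0.0199 0.2239] rot [-3.1413 -0.0044 -0.1967] F [ 0.56 -0.63 -0.49] open 0.0921 grip 0.0 q [-0.1   0.41  1.49 -0.    1.24  1.66]
[0.4615, -0.3157, 0.25] shift [-0.0303  0.4623 -0.0351] turn [-0.0004 -0.0056  0.0003] dist mm 348
```

Emit:
step_arm([
  {"x":-0.0303,"y":0.4623,"z":-0.0351,"rx":0,"ry":0,"rz":0,"claw":1},
  {"x":-0.0303,"y":0.4623,"z":-0.0351,"rx":0,"ry":0,"rz":0,"claw":1},
  {"x":-0.0303,"y":0.4623,"z":-0.0351,"rx":0,"ry":0,"rz":0,"claw":1},
  {"x":-0.0303,"y":0.4623,"z":-0.0351,"rx":0,"ry":0,"rz":0,"claw":1},
  {"x":-0.0303,"y":0.4623,"z":-0.0351,"rx":0,"ry":0,"rz":0,"claw":0.7},
  {"x":-0.0303,"y":0.4623,"z":-0.0351,"rx":0,"ry":0,"rz":0,"claw":0.7},
  {"x":-0.0303,"y":0.4623,"z":-0.0351,"rx":0,"ry":0,"rz":0,"claw":0.7},
  {"x":-0.0303,"y":0.4623,"z":-0.0351,"rx":0,"ry":0,"rz":0,"claw":0.7},
  {"x":-0.0303,"y":0.4623,"z":-0.0351,"rx":0,"ry":0,"rz":0,"claw":0.7},
  {"x":-0.0303,"y":0.4623,"z":-0.0351,"rx":0,"ry":0,"rz":0,"claw":0.7},
  {"x":-0.0303,"y":0.4623,"z":-0.0351,"rx":0,"ry":0,"rz":0,"claw":0.7},
  {"x":-0.0303,"y":0.4623,"z":-0.0351,"rx":0,"ry":0,"rz":0,"claw":0.7},
])

```text
time: 32.57
tool_pos: [0.4606, -0.3143, 0.2473]
tool_rot: [-3.14, 0.002, -0.196]
contact_force: [0.3, -0.1, 0.2]
opening: 0.0781
grip_force: 0.0
```

```bash
python3 go.py ".4615 -.3157 .141"
python3 - <<'E'
from fit import *
for k in("top","side"):
    p,d=read_camera(k); W=cloud(k,d)
    for n,c,r,z in(("can",(.55,.0192),.034,.122),("tinL",(.558,.0914),.028,.05),("tinR",(.533,-.05),.028,.05)):
        try: print(n,k,lid(W,c,r,z))
        except Exception as e: print(n,k,e)
E
```

```text
t 32.57 pos [ 0.4606 -0.3143  0.2473] rot [-3.1399e+00  1.9000e-03 -1.9630e-01] F [ 0.31 -0.06  0.22] open 0.0781 grip 0.0 q [-0.74  0.4   1.43  0.    1.31  1.03]
[0.4615, -0.3157, 0.141] shift [0.0018 0.0019 0.1418] turn [-0.0022  0.0024  0.0009] dist mm 106
can top (array([0.5473, 0.0202]), array([0.5477, 0.0206]), 30.18372917175293, np.float64(0.12146715305924743), 527)
tinL top (array([0.5586, 0.0914]), array([0.5587, 0.0914]), 24.65819549560547, np.float64(0.04964079497296543), 312)
tinR top (array([ 0.5328, -0.0495]), array([ 0.5335, -0.0491]), 24.50804901123047, np.float64(0.04964091705391817), 311)
can side (array([0.5489, 0.0242]), array([0.5501, 0.0204]), 30.083477020263672, np.float64(0.12106117741632476), 207)
tinL side (array([0.5592, 0.0942]), array([0.5605, 0.0923]), 25.702816009521484, np.float64(0.04909383022237994), 174)
tinR side (array([ 0.5292, -0.0493]), array([ 0.5302, -0.0496]), 24.888490676879883, np.float64(0.049004910415991254), 92)
```

Emit:
step_arm([
  {"x":0.001,"y":0.001,"z":0.02,"rx":0,"ry":0,"rz":0,"claw":0.7},
  {"x":0.001,"y":0.001,"z":0.055,"rx":0,"ry":0,"rz":0,"claw":0.7},
  {"x":0.001,"y":0.001,"z":0.09,"rx":0,"ry":0,"rz":0,"claw":0.7},
  {"x":0.001,"y":0.001,"z":0.12,"rx":0,"ry":0,"rz":0,"claw":0.7},
  {"x":0.001,"y":0.001,"z":0.136,"rx":0,"ry":0,"rz":0,"claw":0.7},
  {"x":0.001,"y":0.001,"z":0.1415,"rx":0,"ry":0,"rz":0,"claw":0.5},
  {"x":0.001,"y":0.001,"z":0.1415,"rx":0,"ry":0,"rz":0,"claw":0.3},
  {"x":0.001,"y":0.001,"z":0.1415,"rx":0,"ry":0,"rz":0,"claw":0.22},
  {"x":0.001,"y":0.001,"z":0.1415,"rx":0,"ry":0,"rz":0,"claw":0.22},
  {"x":0.001,"y":0.001,"z":0.1415,"rx":0,"ry":0,"rz":0,"claw":0.22},
])

```text
time: 33.5
tool_pos: [0.4618, -0.3168, 0.1436]
tool_rot: [3.14, -0.002, -0.196]
contact_force: [0.5, -0.5, 0.2]
opening: 0.0565
grip_force: 0.0
```

```bash
python3 go.py ".4615 -.3157 .1408"
```

```text
t 33.50 pos [ 0.4618 -0.3168  0.1436] rot [ 3.1403e+00 -2.0000e-03 -1.9650e-01] F [ 0.49 -0.49  0.23] open 0.0565 grip 0.0 q [-0.74  0.5   1.57 -0.    1.07  1.03]
[0.4615, -0.3157, 0.1408] shift [-0.0007 -0.0013  0.0037] turn [ 0.0016 -0.0025  0.0007] dist mm 3
```

Emit:
step_arm([
  {"x":-0.0005,"y":-0.0013,"z":0.0023,"rx":0,"ry":0,"rz":0,"claw":0.22},
  {"x":-0.0005,"y":-0.0013,"z":0.0023,"rx":0,"ry":0,"rz":0,"claw":0.22},
  {"x":-0.0005,"y":-0.0013,"z":0.0023,"rx":0,"ry":0,"rz":0,"claw":-1},
  {"x":-0.0005,"y":-0.0013,"z":0.0023,"rx":0,"ry":0,"rz":0,"claw":-1},
  {"x":-0.0005,"y":-0.0013,"z":0.0023,"rx":0,"ry":0,"rz":0,"claw":-1},
  {"x":-0.0005,"y":-0.0013,"z":0.0023,"rx":0,"ry":0,"rz":0,"claw":-1},
  {"x":-0.0005,"y":-0.0013,"z":0.0023,"rx":0,"ry":0,"rz":0,"claw":-1},
], squeeze=25)

```text
time: 34.08
tool_pos: [0.4611, -0.3157, 0.1409]
tool_rot: [3.141, -0.0, -0.197]
contact_force: [-0.8, -0.2, 1.1]
opening: 0.049
grip_force: 25.0
```

```bash
python3 go.py ".4615 -.3157 .265;.629 .0689 .265;.629 .0689 .1248"
```

```text
t 34.08 pos [ 0.4611 -0.3157  0.1409] rot [ 3.1411e+00 -4.0000e-04 -1.9690e-01] F [-0.82 -0.22  1.06] open 0.0490 grip 25.0 q [-0.74  0.5   1.58 -0.    1.06  1.03]
[0.4615, -0.3157, 0.265] shift [ 5.000e-04 -1.000e-04 -1.655e-01] turn [ 0.0006 -0.0005  0.0002] dist mm 124
[0.629, 0.0689, 0.265] shift [ 0.1192 -0.5466 -0.1657] turn [ 0.0006 -0.0005  0.0002] dist mm 438
[0.629, 0.0689, 0.1248] shift [ 0.1192 -0.5467  0.0212] turn [ 0.0006 -0.0005  0.0002] dist mm 420
```

Emit:
step_arm([
  {"x":0,"y":0,"z":-0.01,"rx":0,"ry":0,"rz":0,"claw":-1},
  {"x":0,"y":0,"z":-0.035,"rx":0,"ry":0,"rz":0,"claw":-1},
  {"x":0,"y":0,"z":-0.075,"rx":0,"ry":0,"rz":0,"claw":-1},
  {"x":0,"y":0,"z":-0.12,"rx":0,"ry":0,"rz":0,"claw":-1},
  {"x":0.003,"y":-0.012,"z":-0.15,"rx":0,"ry":0,"rz":0,"claw":-1},
  {"x":0.01,"y":-0.045,"z":-0.164,"rx":0,"ry":0,"rz":0,"claw":-1},
  {"x":0.02,"y":-0.092,"z":-0.166,"rx":0,"ry":0,"rz":0,"claw":-1},
  {"x":0.031,"y":-0.141,"z":-0.166,"rx":0,"ry":0,"rz":0,"claw":-1},
  {"x":0.042,"y":-0.19,"z":-0.166,"rx":0,"ry":0,"rz":0,"claw":-1},
  {"x":0.052,"y":-0.24,"z":-0.166,"rx":0,"ry":0,"rz":0,"claw":-1},
  {"x":0.063,"y":-0.29,"z":-0.166,"rx":0,"ry":0,"rz":0,"claw":-1},
  {"x":0.074,"y":-0.34,"z":-0.166,"rx":0,"ry":0,"rz":0,"claw":-1},
])

```text
time: 35.08
tool_pos: [0.5654, -0.0742, 0.2652]
tool_rot: [-3.141, 0.001, -0.197]
contact_force: [0.5, -0.2, -3.2]
opening: 0.0489
grip_force: 25.0
```

Emit:
step_arm([
  {"x":0.01,"y":-0.045,"z":0,"rx":0,"ry":0,"rz":0,"claw":-1},
  {"x":0.02,"y":-0.092,"z":0,"rx":0,"ry":0,"rz":0,"claw":-1},
  {"x":0.031,"y":-0.14,"z":0,"rx":0,"ry":0,"rz":0,"claw":-1},
  {"x":0.039,"y":-0.177,"z":0,"rx":0,"ry":0,"rz":0,"claw":-1},
  {"x":0.044,"y":-0.198,"z":0,"rx":0,"ry":0,"rz":0,"claw":-1},
  {"x":0.0452,"y":-0.2066,"z":0,"rx":0,"ry":0,"rz":0,"claw":-1},
  {"x":0.0452,"y":-0.2066,"z":0.02,"rx":0,"ry":0,"rz":0,"claw":-1},
  {"x":0.0452,"y":-0.2066,"z":0.04,"rx":0,"ry":0,"rz":0,"claw":-1},
  {"x":0.0452,"y":-0.2066,"z":0.06,"rx":0,"ry":0,"rz":0,"claw":-1},
  {"x":0.0452,"y":-0.2066,"z":0.06,"rx":0,"ry":0,"rz":0,"claw":-1},
  {"x":0.0452,"y":-0.2066,"z":0.06,"rx":0,"ry":0,"rz":0,"claw":-1},
  {"x":0.0452,"y":-0.2066,"z":0.06,"rx":0,"ry":0,"rz":0,"claw":-1},
])

```text
time: 36.08
tool_pos: [0.6291, 0.0685, 0.2211]
tool_rot: [-3.142, -0.001, -0.197]
contact_force: [-0.6, -0.2, -2.7]
opening: 0.049
grip_force: 25.0
```

```bash
python3 go.py ".629 .0689 .1248"
```

```text
t 36.08 pos [0.6291 0.0685 0.2211] rot [-3.1416e+00 -1.0000e-03 -1.9750e-01] F [-0.58 -0.23 -2.65] open 0.0490 grip 25.0 q [-0.01  0.56  1.24 -0.    1.34  1.76]
[0.629, 0.0689, 0.1248] shift [-0.0004 -0.0005  0.1285] turn [-0.     -0.0013 -0.0006] dist mm 96
```

Emit:
step_arm([
  {"x":0,"y":-0.0005,"z":0.015,"rx":0,"ry":0,"rz":0,"claw":-1},
  {"x":0,"y":-0.0005,"z":0.045,"rx":0,"ry":0,"rz":0,"claw":-1},
  {"x":0,"y":-0.0005,"z":0.078,"rx":0,"ry":0,"rz":0,"claw":-1},
  {"x":0,"y":-0.0005,"z":0.105,"rx":0,"ry":0,"rz":0,"claw":-1},
  {"x":0,"y":-0.0005,"z":0.119,"rx":0,"ry":0,"rz":0,"claw":-1},
  {"x":0,"y":-0.0005,"z":0.123,"rx":0,"ry":0,"rz":0,"claw":-1},
  {"x":0,"y":-0.0005,"z":0.125,"rx":0,"ry":0,"rz":0,"claw":-1},
  {"x":0,"y":-0.0005,"z":0.127,"rx":0,"ry":0,"rz":0,"claw":-1},
  {"x":0,"y":-0.0005,"z":0.1285,"rx":0,"ry":0,"rz":0,"claw":-1},
  {"x":0,"y":-0.0005,"z":0.1285,"rx":0,"ry":0,"rz":0,"claw":-1},
  {"x":0,"y":-0.0005,"z":0.1285,"rx":0,"ry":0,"rz":0,"claw":-1},
])

```text
time: 37.0
tool_pos: [0.6296, 0.0694, 0.1249]
tool_rot: [-3.141, -0.002, -0.197]
contact_force: [0.4, -1.6, 0.2]
opening: 0.049
grip_force: 25.0
```

Emit:
step_arm([
  {"x":0,"y":0,"z":0.0006,"rx":0,"ry":0,"rz":0,"claw":-1},
  {"x":0,"y":0,"z":0.0006,"rx":0,"ry":0,"rz":0,"claw":0.7},
  {"x":0,"y":0,"z":0,"rx":0,"ry":0,"rz":0,"claw":0.7},
  {"x":0,"y":0,"z":0,"rx":0,"ry":0,"rz":0,"claw":0.7},
  {"x":0,"y":0,"z":-0.02,"rx":0,"ry":0,"rz":0,"claw":0.7},
  {"x":0,"y":0,"z":-0.06,"rx":0,"ry":0,"rz":0,"claw":0.7},
  {"x":0,"y":0,"z":-0.11,"rx":0,"ry":0,"rz":0,"claw":0.7},
  {"x":0,"y":0,"z":-0.16,"rx":0,"ry":0,"rz":0,"claw":0.7},
  {"x":0,"y":0,"z":-0.18,"rx":0,"ry":0,"rz":0,"claw":0.7},
  {"x":0,"y":0,"z":-0.18,"rx":0,"ry":0,"rz":0,"claw":0.7},
  {"x":0,"y":0,"z":-0.18,"rx":0,"ry":0,"rz":0,"claw":0.7},
])

```text
time: 37.92
tool_pos: [0.6291, 0.0695, 0.2593]
tool_rot: [-3.141, -0.002, -0.197]
contact_force: [0.2, 0.3, -0.8]
opening: 0.0781
grip_force: 0.0
```

```bash
python3 go.py ".3873 -.305 .26"
```

```text
t 37.92 pos [0.6291 0.0695 0.2593] rot [-3.1414e+00 -1.6000e-03 -1.9670e-01] F [ 0.22  0.28 -0.81] open 0.0781 grip 0.0 q [-0.01  0.54  1.18 -0.    1.43  1.76]
[0.3873, -0.305, 0.26] shift [-0.2186  0.5527 -0.0013] turn [-0.0003 -0.002   0.0004] dist mm 446
```

Emit:
step_arm([
  {"x":-0.2186,"y":0.5525,"z":-0.002,"rx":0,"ry":0,"rz":0,"claw":0.7},
  {"x":-0.2186,"y":0.5525,"z":-0.002,"rx":0,"ry":0,"rz":0,"claw":0.7},
  {"x":-0.2186,"y":0.5525,"z":-0.002,"rx":0,"ry":0,"rz":0,"claw":0.7},
  {"x":-0.2186,"y":0.5525,"z":-0.002,"rx":0,"ry":0,"rz":0,"claw":0.7},
  {"x":-0.2186,"y":0.5525,"z":-0.002,"rx":0,"ry":0,"rz":0,"claw":0.7},
  {"x":-0.2186,"y":0.5525,"z":-0.002,"rx":0,"ry":0,"rz":0,"claw":0.7},
  {"x":-0.2186,"y":0.5525,"z":-0.002,"rx":0,"ry":0,"rz":0,"claw":0.7},
  {"x":-0.2186,"y":0.5525,"z":-0.002,"rx":0,"ry":0,"rz":0,"claw":0.7},
  {"x":-0.2186,"y":0.5525,"z":-0.002,"rx":0,"ry":0,"rz":0,"claw":0.5},
  {"x":-0.2186,"y":0.5525,"z":-0.002,"rx":0,"ry":0,"rz":0,"claw":0.3},
  {"x":-0.2186,"y":0.5525,"z":-0.002,"rx":0,"ry":0,"rz":0,"claw":0.3},
  {"x":-0.2186,"y":0.5525,"z":-0.002,"rx":0,"ry":0,"rz":0,"claw":0.3},
])

```text
time: 38.92
tool_pos: [0.3838, -0.3083, 0.2582]
tool_rot: [-3.141, 0.004, -0.202]
contact_force: [-0.2, 0.3, 0.0]
opening: 0.0607
grip_force: 0.0
```

Emit:
step_arm([
  {"x":0,"y":0,"z":0,"rx":0,"ry":0,"rz":0,"claw":0.3},
  {"x":0,"y":0,"z":0,"rx":0,"ry":0,"rz":0,"claw":0.3},
])

```text
time: 39.08
tool_pos: [0.3869, -0.3041, 0.2589]
tool_rot: [-3.139, 0.002, -0.197]
contact_force: [-0.7, 1.3, -0.6]
opening: 0.0596
grip_force: 0.0
```

```bash
python3 go.py ".3873 -.305 .164"
python3 - <<'E'
from fit import *
T0=np.load("topW.npy")
p,d=read_camera("top"); T=cloud("top",d)
for W in(T0,T):
    print("mill",*side([W],(.6265,.0695),.025,.108,.134)); print("can",lid(W,(.549,.0192),.034,.122)[0])
E
```

```text
t 39.08 pos [ 0.3869 -0.3041  0.2589] rot [-3.1395e+00  2.1000e-03 -1.9730e-01] F [-0.68  1.34 -0.63] open 0.0596 grip 0.0 q [-0.82  0.27  1.59  0.    1.29  0.95]
[0.3873, -0.305, 0.164] shift [0.001  0.0014 0.1265] turn [-0.0027  0.0027 -0.0004] dist mm 95
mill [0.6271 0.0697] [0.6263 0.0693 0.0242] 77
can [0.5484 0.0193]
mill [0.6278 0.07  ] [0.6273 0.0699 0.0245] 77
can [0.5472 0.0201]
```

Mill is back within about 1 mm. Now the oil.

Emit:
step_arm([
  {"x":0.0005,"y":0.001,"z":0.015,"rx":0,"ry":0,"rz":0,"claw":0.3},
  {"x":0.0005,"y":0.001,"z":0.045,"rx":0,"ry":0,"rz":0,"claw":0.3},
  {"x":0.0005,"y":0.001,"z":0.08,"rx":0,"ry":0,"rz":0,"claw":0.3},
  {"x":0.0005,"y":0.001,"z":0.108,"rx":0,"ry":0,"rz":0,"claw":0.3},
  {"x":0.0005,"y":0.001,"z":0.121,"rx":0,"ry":0,"rz":0,"claw":0.3},
  {"x":0.0005,"y":0.001,"z":0.126,"rx":0,"ry":0,"rz":0,"claw":0.1},
  {"x":0.0005,"y":0.001,"z":0.126,"rx":0,"ry":0,"rz":0,"claw":-0.2},
  {"x":0.0005,"y":0.001,"z":0.126,"rx":0,"ry":0,"rz":0,"claw":-0.2},
  {"x":0.0005,"y":0.001,"z":0.126,"rx":0,"ry":0,"rz":0,"claw":-0.2},
  {"x":0.0005,"y":0.001,"z":0.126,"rx":0,"ry":0,"rz":0,"claw":-0.2},
])

```text
time: 39.97
tool_pos: [0.3879, -0.3061, 0.1669]
tool_rot: [3.14, -0.002, -0.197]
contact_force: [-1.0, 0.2, 0.4]
opening: 0.0374
grip_force: 0.0
```

```bash
python3 go.py ".3873 -.305 .1641"
```

```text
t 39.97 pos [ 0.3879 -0.3061  0.1669] rot [ 3.1402e+00 -1.9000e-03 -1.9670e-01] F [-1.05  0.23  0.37] open 0.0374 grip 0.0 q [-0.82  0.37  1.73 -0.    1.05  0.94]
[0.3873, -0.305, 0.1641] shift [-0.0011 -0.0013  0.0037] turn [ 0.0018 -0.0024  0.0004] dist mm 3
```

Emit:
step_arm([
  {"x":-0.0005,"y":-0.0012,"z":0.0023,"rx":0,"ry":0,"rz":0,"claw":-0.2},
  {"x":-0.0005,"y":-0.0012,"z":0.0023,"rx":0,"ry":0,"rz":0,"claw":-0.2},
  {"x":-0.0005,"y":-0.0012,"z":0.0023,"rx":0,"ry":0,"rz":0,"claw":-1},
  {"x":-0.0005,"y":-0.0012,"z":0.0023,"rx":0,"ry":0,"rz":0,"claw":-1},
  {"x":-0.0005,"y":-0.0012,"z":0.0023,"rx":0,"ry":0,"rz":0,"claw":-1},
  {"x":-0.0005,"y":-0.0012,"z":0.0023,"rx":0,"ry":0,"rz":0,"claw":-1},
  {"x":-0.0005,"y":-0.0012,"z":0.0023,"rx":0,"ry":0,"rz":0,"claw":-1},
], squeeze=25)

```text
time: 40.55
tool_pos: [0.3872, -0.3049, 0.1642]
tool_rot: [3.141, -0.0, -0.197]
contact_force: [-0.2, -1.0, 1.7]
opening: 0.0282
grip_force: 25.0
```

```bash
python3 go.py ".6017 -.0573 .26;.6017 -.0573 .1481"
```

```text
t 40.55 pos [ 0.3872 -0.3049  0.1642] rot [ 3.1412e+00 -2.0000e-04 -1.9690e-01] F [-0.25 -1.01  1.71] open 0.0282 grip 25.0 q [-0.82  0.37  1.73 -0.    1.04  0.95]
[0.6017, -0.0573, 0.26] shift [ 0.2159 -0.3797 -0.1278] turn [ 0.0006 -0.0003  0.0001] dist mm 341
[0.6017, -0.0573, 0.1481] shift [ 0.2159 -0.3798  0.0214] turn [ 0.0006 -0.0003  0.0001] dist mm 328
```

Emit:
step_arm([
  {"x":0,"y":0,"z":-0.01,"rx":0,"ry":0,"rz":0,"claw":-1},
  {"x":0,"y":0,"z":-0.035,"rx":0,"ry":0,"rz":0,"claw":-1},
  {"x":0,"y":0,"z":-0.07,"rx":0,"ry":0,"rz":0,"claw":-1},
  {"x":0,"y":0,"z":-0.105,"rx":0,"ry":0,"rz":0,"claw":-1},
  {"x":0.009,"y":-0.015,"z":-0.122,"rx":0,"ry":0,"rz":0,"claw":-1},
  {"x":0.028,"y":-0.05,"z":-0.128,"rx":0,"ry":0,"rz":0,"claw":-1},
  {"x":0.052,"y":-0.092,"z":-0.128,"rx":0,"ry":0,"rz":0,"claw":-1},
  {"x":0.076,"y":-0.134,"z":-0.128,"rx":0,"ry":0,"rz":0,"claw":-1},
  {"x":0.1,"y":-0.176,"z":-0.128,"rx":0,"ry":0,"rz":0,"claw":-1},
  {"x":0.124,"y":-0.218,"z":-0.128,"rx":0,"ry":0,"rz":0,"claw":-1},
  {"x":0.14,"y":-0.246,"z":-0.128,"rx":0,"ry":0,"rz":0,"claw":-1},
  {"x":0.15,"y":-0.264,"z":-0.128,"rx":0,"ry":0,"rz":0,"claw":-1},
])

```text
time: 41.55
tool_pos: [0.5373, -0.1296, 0.2594]
tool_rot: [-3.14, 0.002, -0.194]
contact_force: [-0.0, -1.0, -4.3]
opening: 0.0281
grip_force: 25.0
```

Emit:
step_arm([
  {"x":0.018,"y":-0.032,"z":0,"rx":0,"ry":0,"rz":0,"claw":-1},
  {"x":0.04,"y":-0.07,"z":0,"rx":0,"ry":0,"rz":0,"claw":-1},
  {"x":0.057,"y":-0.1,"z":0,"rx":0,"ry":0,"rz":0,"claw":-1},
  {"x":0.064,"y":-0.113,"z":0,"rx":0,"ry":0,"rz":0,"claw":-1},
  {"x":0.0659,"y":-0.1158,"z":0.005,"rx":0,"ry":0,"rz":0,"claw":-1},
  {"x":0.0659,"y":-0.1158,"z":0.025,"rx":0,"ry":0,"rz":0,"claw":-1},
  {"x":0.0659,"y":-0.1158,"z":0.05,"rx":0,"ry":0,"rz":0,"claw":-1},
  {"x":0.0659,"y":-0.1158,"z":0.06,"rx":0,"ry":0,"rz":0,"claw":-1},
  {"x":0.0659,"y":-0.1158,"z":0.06,"rx":0,"ry":0,"rz":0,"claw":-1},
  {"x":0.0659,"y":-0.1158,"z":0.06,"rx":0,"ry":0,"rz":0,"claw":-1},
  {"x":0.0659,"y":-0.1158,"z":0.06,"rx":0,"ry":0,"rz":0,"claw":-1},
])

```text
time: 42.47
tool_pos: [0.602, -0.0577, 0.2161]
tool_rot: [3.141, -0.002, -0.197]
contact_force: [1.1, -0.9, -4.5]
opening: 0.0277
grip_force: 25.0
```

```bash
python3 go.py ".6017 -.0573 .1481"
```

```text
t 42.47 pos [ 0.602  -0.0577  0.2161] rot [ 3.1414e+00 -1.5000e-03 -1.9750e-01] F [ 1.08 -0.86 -4.52] open 0.0277 grip 25.0 q [-0.22  0.51  1.34 -0.    1.29  1.55]
[0.6017, -0.0573, 0.1481] shift [-0.0006 -0.0005  0.0907] turn [ 0.0003 -0.0019 -0.0006] dist mm 68
```

Emit:
step_arm([
  {"x":-0.0003,"y":-0.0005,"z":0.015,"rx":0,"ry":0,"rz":0,"claw":-1},
  {"x":-0.0003,"y":-0.0005,"z":0.04,"rx":0,"ry":0,"rz":0,"claw":-1},
  {"x":-0.0003,"y":-0.0005,"z":0.065,"rx":0,"ry":0,"rz":0,"claw":-1},
  {"x":-0.0003,"y":-0.0005,"z":0.08,"rx":0,"ry":0,"rz":0,"claw":-1},
  {"x":-0.0003,"y":-0.0005,"z":0.085,"rx":0,"ry":0,"rz":0,"claw":-1},
  {"x":-0.0003,"y":-0.0005,"z":0.087,"rx":0,"ry":0,"rz":0,"claw":-1},
  {"x":-0.0003,"y":-0.0005,"z":0.089,"rx":0,"ry":0,"rz":0,"claw":-1},
  {"x":-0.0003,"y":-0.0005,"z":0.0905,"rx":0,"ry":0,"rz":0,"claw":-1},
  {"x":-0.0003,"y":-0.0005,"z":0.0905,"rx":0,"ry":0,"rz":0,"claw":-1},
  {"x":-0.0003,"y":-0.0005,"z":0.0905,"rx":0,"ry":0,"rz":0,"claw":-1},
])

```text
time: 43.3
tool_pos: [0.6022, -0.0568, 0.1483]
tool_rot: [3.141, -0.002, -0.197]
contact_force: [0.1, 0.3, -1.5]
opening: 0.028
grip_force: 25.0
```

Emit:
step_arm([
  {"x":-0.0003,"y":0.0003,"z":0.0007,"rx":0,"ry":0,"rz":0,"claw":-1},
  {"x":-0.0003,"y":0.0003,"z":0.0007,"rx":0,"ry":0,"rz":0,"claw":-1},
  {"x":-0.0003,"y":0.0003,"z":0.0003,"rx":0,"ry":0,"rz":0,"claw":0.3},
  {"x":0,"y":0,"z":0,"rx":0,"ry":0,"rz":0,"claw":0.3},
  {"x":0,"y":0,"z":0,"rx":0,"ry":0,"rz":0,"claw":0.3},
  {"x":0,"y":0,"z":-0.01,"rx":0,"ry":0,"rz":0,"claw":0.3},
  {"x":0,"y":0,"z":-0.04,"rx":0,"ry":0,"rz":0,"claw":0.3},
  {"x":0,"y":0,"z":-0.08,"rx":0,"ry":0,"rz":0,"claw":0.3},
  {"x":0,"y":0,"z":-0.12,"rx":0,"ry":0,"rz":0,"claw":0.3},
  {"x":0,"y":0,"z":-0.15,"rx":0,"ry":0,"rz":0,"claw":0.3},
  {"x":0,"y":0,"z":-0.15,"rx":0,"ry":0,"rz":0,"claw":0.3},
])

```text
time: 44.22
tool_pos: [0.6035, -0.0571, 0.2659]
tool_rot: [3.141, -0.01, -0.197]
contact_force: [-0.0, -0.2, 0.6]
opening: 0.0595
grip_force: 0.0
```

Emit:
step_arm([
  {"x":-0.1,"y":0.15,"z":0,"rx":0,"ry":0,"rz":0,"claw":0.3},
  {"x":-0.15,"y":0.25,"z":0,"rx":0,"ry":0,"rz":0,"claw":0.3},
  {"x":-0.15,"y":0.25,"z":0,"rx":0,"ry":0,"rz":0,"claw":0.3},
  {"x":-0.15,"y":0.25,"z":0,"rx":0,"ry":0,"rz":0,"claw":0.3},
  {"x":-0.15,"y":0.25,"z":0,"rx":0,"ry":0,"rz":0,"claw":0.3},
  {"x":-0.15,"y":0.25,"z":0,"rx":0,"ry":0,"rz":0,"claw":0.3},
  {"x":-0.15,"y":0.25,"z":0,"rx":0,"ry":0,"rz":0,"claw":0.3},
  {"x":-0.15,"y":0.25,"z":0,"rx":0,"ry":0,"rz":0,"claw":0.3},
  {"x":-0.15,"y":0.25,"z":0,"rx":0,"ry":0,"rz":0,"claw":0.3},
])

```text
time: 44.97
tool_pos: [0.4553, -0.2177, 0.2597]
tool_rot: [-3.141, -0.0, -0.196]
contact_force: [0.5, -0.3, -1.0]
opening: 0.0596
grip_force: 0.0
```

```bash
python3 go.py
python3 - <<'E'
from fit import *
W0={"top":np.load("topW.npy"),"side":np.load("sideW.npy")}
for k in("top","side"):
    p,d=read_camera(k); cv2.imwrite(f"pics/{k}9.png",p)
    for W in(W0[k],cloud(k,d)):
        print(k,"can",lid(W,(.549,.0192),.034,.122)[0],"tins",lid(W,(.5585,.0914),.028,.05)[0],lid(W,(.533,-.0495),.028,.05)[0])
        print("   mill",side([W],(.6265,.0695),.025,.108,.134)[1],"oil",side([W],(.601,-.057),.029,.03,.1)[:2])
        g=near(W,(.578,-.37),.035,.03,.08); print("   garlic",g.mean(0),len(g))
    print(k,"salt",lid(cloud(k,d),(.463,.324),.028,.088)[:2])
E
```

```text
t 44.97 pos [ 0.4553 -0.2177  0.2597] rot [-3.1412e+00 -3.0000e-04 -1.9610e-01] F [ 0.48 -0.27 -0.97] open 0.0596 grip 0.0 q [-0.6   0.29  1.55  0.    1.29  1.17]
top can [0.5484 0.0193] tins [0.5584 0.0915] [ 0.5327 -0.0493]
   mill [0.6263 0.0693 0.0242] oil (array([ 0.6011, -0.0573]), array([ 0.6007, -0.0572,  0.0286]))
   garlic [ 0.5762 -0.3708  0.0495] 326
top can [0.5473 0.02  ] tins [0.5583 0.0915] [ 0.5327 -0.0493]
   mill [0.6272 0.0698 0.0243] oil (array([ 0.602 , -0.0562]), array([ 0.6018, -0.0562,  0.0288]))
   garlic [nan nan nan] 0
top salt (array([0.4637, 0.3239]), array([0.4654, 0.3199]))
side can [0.5494 0.0235] tins [0.559  0.0949] [ 0.5291 -0.0471]
   mill [0.6294 0.0682 0.0248] oil (array([ 0.6028, -0.0583]), array([ 0.6028, -0.057 ,  0.0279]))
   garlic [ 0.5771 -0.3636  0.0465] 123
side can [0.5489 0.0238] tins [0.5594 0.0942] [ 0.5293 -0.0489]
   mill [0.63   0.0688 0.0248] oil (array([ 0.604 , -0.0572]), array([ 0.604 , -0.0571,  0.0288]))
   garlic [ 0.5769 -0.3636  0.0464] 124
side salt (array([0.4637, 0.327 ]), array([0.4639, 0.3248]))<stdin>:8: RuntimeWarning: Mean of empty slice.
  ret = um.true_divide(
```

View pics/side9.png

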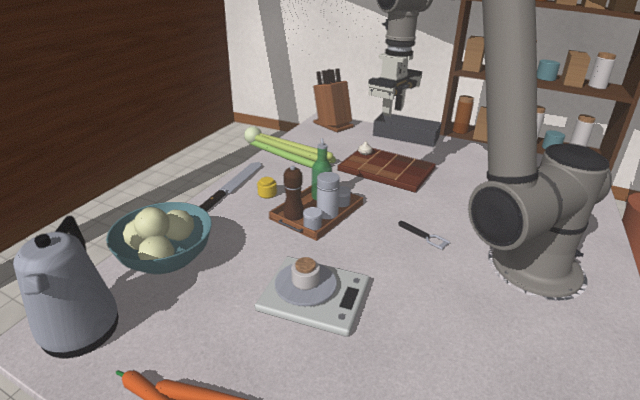

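The salt stands centred on the scale platform at (305,273). The oil, mill and canister are back in the tray around (315,200), each within about 1.5 mm of its starting spot. The garlic and tins are unmoved and the arm is clear of everything.

```bash
python3 -c "
from cell import robot
print(robot.hand_in())"
```

```text
the job is handed in; nothing more can be done
None
```

The job is handed in at about 45 s of the 141 s allowed: the salt pot stands centred on the scale, the oil, mill and canister are back in the tray within about 1.5 mm of where they started, and the tins and garlic did not move.

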